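# Stir the bead bath

## Robot

A 7-joint arm with a two-finger parallel gripper is mounted at the origin on the work surface; the furniture and walls round the work are solid. World frame = base frame: x ahead of the robot, y to its left, z up, the work surface at z = 0. Lengths are in m, angles in rad, forces in N, time in s.
With the tool pointing down it reaches from about 0.425 to 1.025 m from the base axis. Payload 9.4 kg.
Tool frame: the origin (TCP) lies midway between the tips of the shut fingers; the grasp point (between the pads) lies 19 mm behind it; z points along the fingers, y is the line along which they close (so a half turn about z gives the same grasp; the last joint's range is limited). The gripper opens to 93 mm and grips with 3 to 60 N. Pads are 15 mm wide; open, the fingers measure 128 mm over their backs; the gripper's body (75 mm by 188 mm) begins 65 mm behind the grasp point.
Start: joints at [1.188, 0.599, -0.003, 1.599, 0.002, 0.943, -0.08], TCP at [0.218, -0.691, 0.219] pointing down, gripper open.
Joint ranges: [-2.57, 2.57], [-0.35, 1.97], [-1.29, 1.29], [0.11, 2.56], [-1.05, 4.19], [0.11, 1.86], [-2.63, 2.63]. Speed limits (rad/s): [2.22, 2.22, 3.01, 3.01, 3.14, 3.14, 3.14].

## Interface

Orientations are given as a unit quaternion [w, x, y, z].
In Python, from rig import robot gives the robot as it stands.
- The arm moves only by the tool jog_arm, never from a script. Its argument "rows" is one flat list of numbers, 7 for each row, row after row: the opening, from 0 (shut) to 1 (fully open), then the shift along the tool's x, y, z each as a share of 30 cm, from -1 to 1, then the turn, a rotation vector about the tool's x, y, z each as a share of pi/4 rad, from -1 to 1. A call has 1 to 8 rows; each row shifts and turns the commanded pose from where the row before left it, along the tool's axes as they then stand; what a row does not reach is not made up. A row lasts 1/12 s, in which the tool goes at most 41.7 mm and 7.16 degrees, less where a joint would pass 70% of its speed; a pose out of reach is approached as far as the arm can. A call with a number of a shift or a turn outside -1 to 1 is refused whole. A call with a gripper value outside its range is refused whole. The fingers move at their own pace and stop on an object; the grip force is fixed at half the most. Time passes only in rows, so rows that do not move let the fingers close. It gives the time, the measured TCP pose, the force, the opening and the grip force at its end, in the units of the state.
- robot.state(): the state, without advancing time (a new reading comes with each control period).
- robot.snapshot(name): name is "side" or "top" or "wrist"; returns a dict with "frame" (384x512x3 uint8, blue, green, red), "mtx" (3x3 intrinsics, pixels), "rvec" (rotation vector, rad) and "tvec" (3), from world to camera coordinates, as OpenCV has them; the wrist camera has in their place "tool_from_camera" (4x4, takes a point from camera to tool coordinates, whose origin is the TCP and whose axes are the flange's). Camera axes: x right, y down, z forward; pixel columns grow to the right and rows downward; lengths in m; the calibration is good to about 2 mm. A picture is of the moment at which its call begins: read the wrist's pose just before it. There is no depth.
- robot.finish_job(): hands the job in; it is judged then, once.
The state is a dict: "time": time; "joint_positions": joint angles; "joint_vel": joint speeds; "tau": joint torques, N m; "tcp_pos": TCP position; "orientation": TCP orientation; "ft_force": force on the tool from outside, world axes, zero at the start; "moment": the same for the moment, N m; "width": finger opening in m; "finger_force": force on a finger pad.
Only numpy, scipy, OpenCV 4.12 (cv2) and the standard library are available. Lean on these libraries where they do the work, as an engineer would, in place of code of your own. Each camera call takes 0.05 s, during which the arm holds its last target. There are 200 camera calls.

## Task

Set the stirring paddle blade down in the bead bath's pot, leaning on the rim, and let go of it. Then take it again near the top of its handle so that it hangs steeply down, and stir the beads, blade close to the pot's floor, twice right round anticlockwise seen from above, starting and ending at the side where the pot's handle is and sweeping along near the wall so that the beads are pushed round. Leave the paddle leaning in the pot again, with all the beads inside and the things around undisturbed.

Things in the scene. Friction and masses are not known exactly. Their poses are not given: they have to be found in the camera images.
- bead_bath: fixed bead bath: steel pot (inner radius 60 mm, wall 3 mm, lip radius 66 mm, rim 115 mm and inner floor 29 mm above the desk) on a round grey base, radius 78 mm, 25 mm high. One short black handle, 15 mm thick, sticks out of the pot's side along the body's -y to 118 mm from the axis, about 100 mm above the desk. Origin: centre of the underside; z up; yaw varies
- pot_floor (a point): centre of the pot's inner floor, 29 mm above the desk; axes as bead_bath, so -y points to the pot's handle
- pot_rim (a point): centre of the pot's mouth, at rim height (86 mm above the inner floor)
- paddle: stirring paddle, 200 mm long, 110 g, lying on the desk beside the bead bath: white plastic handle 14 x 14 mm (x -35 to 100 mm, black band near its end), flat steel blade 20 mm wide, 8 mm thick (x -100 to -30). Origin: underside, at half length; x from blade to handle end, y across, z up as it lies. Handle axis at z = 7 mm; blade's underside z = 0; centre of mass near x = -42 mm
- paddle_foot (a point): end of the blade, on its centre line (paddle x = -98, z = 4 mm); axes as paddle
- paddle_top (a point): end of the handle (paddle x = +100, z = 7 mm); axes as paddle
- bead_0: one of six equal loose aluminium beads on the pot's floor, a fat round polished pellet 26 mm across and 20 mm high; origin: centre of its underside
- bead_1: one of six equal loose aluminium beads on the pot's floor, a fat round polished pellet 26 mm across and 20 mm high; origin: centre of its underside
- bead_2: one of six equal loose aluminium beads on the pot's floor, a fat round polished pellet 26 mm across and 20 mm high; origin: centre of its underside
- bead_3: one of six equal loose aluminium beads on the pot's floor, a fat round polished pellet 26 mm across and 20 mm high; origin: centre of its underside
- bead_4: one of six equal loose aluminium beads on the pot's floor, a fat round polished pellet 26 mm across and 20 mm high; origin: centre of its underside
- bead_5: one of six equal loose aluminium beads on the pot's floor, a fat round polished pellet 26 mm across and 20 mm high; origin: centre of its underside
- pipette: bystander: white micropipette lying on the desk, 234 mm long, 29 mm thick, on the other side of the bead bath from the paddle; origin: underside, at half length; its length is along its y
- timer: bystander: square black lab timer, 62 x 62 x 18 mm, lying near the desk's far left edge; origin: centre of the underside
Mind the look-alikes: they are no part of the job. There is more than one size of the bead_bath; the job needs the larger.

How it is judged:
On the way, in this order (a step that is already met when the one before it is completed fails the run):
1. the paddle leans in the pot, blade down, let go and still (horizontal distance between paddle_foot and pot_floor below 0.063 m and z of paddle_foot in the frame of pot_floor below 0.05 m and angle between paddle's own x axis and vertical below 1.25 rad and contact force between the fingers and paddle below 0.1 N and linear speed of paddle below 0.02 m/s and angular speed of paddle below 0.3 rad/s), for 0.2 s.
2. stirring, turn 1: the held paddle, steep and with its foot among the beads, is on the pot handle's side (contact force between the fingers and paddle above 1 N and angle between paddle's own x axis and vertical below 0.7 rad and z of paddle_foot in the frame of pot_floor below 0.018 m and y of paddle_foot in the frame of pot_floor below -0.018 m and x of paddle_foot in the frame of pot_floor between -0.018 and 0.018 m).
3. stirring, turn 1: the held paddle, steep and with its foot among the beads, is a quarter turn anticlockwise from the handle (contact force between the fingers and paddle above 1 N and angle between paddle's own x axis and vertical below 0.7 rad and z of paddle_foot in the frame of pot_floor below 0.018 m and x of paddle_foot in the frame of pot_floor above 0.018 m and y of paddle_foot in the frame of pot_floor between -0.018 and 0.018 m).
4. stirring, turn 1: the held paddle, steep and with its foot among the beads, is opposite the handle (contact force between the fingers and paddle above 1 N and angle between paddle's own x axis and vertical below 0.7 rad and z of paddle_foot in the frame of pot_floor below 0.018 m and y of paddle_foot in the frame of pot_floor above 0.018 m and x of paddle_foot in the frame of pot_floor between -0.018 and 0.018 m).
5. stirring, turn 1: the held paddle, steep and with its foot among the beads, is three quarters round from the handle (contact force between the fingers and paddle above 1 N and angle between paddle's own x axis and vertical below 0.7 rad and z of paddle_foot in the frame of pot_floor below 0.018 m and x of paddle_foot in the frame of pot_floor below -0.018 m and y of paddle_foot in the frame of pot_floor between -0.018 and 0.018 m).
6. stirring, turn 2: the held paddle, steep and with its foot among the beads, is on the pot handle's side (all of step 2).
7. stirring, turn 2: the held paddle, steep and with its foot among the beads, is a quarter turn anticlockwise from the handle (all of step 3).
8. stirring, turn 2: the held paddle, steep and with its foot among the beads, is opposite the handle (all of step 4).
9. stirring, turn 2: the held paddle, steep and with its foot among the beads, is three quarters round from the handle (all of step 5).
10. stirring, turn 2: the held paddle, steep and with its foot among the beads, is on the pot handle's side again, and beads all round the ring were shifted by over 20 mm (all of step 6 and distance of any of bead_0, bead_2, bead_4 from where it was at the start of the episode above 0.02 m and distance of any of bead_1, bead_3, bead_5 from where it was at the start of the episode above 0.02 m).
At the end, for the whole second after the job is handed in: The paddle leans in the pot blade down, let go and still: foot within 63 mm of the pot's axis and under 50 mm above its inner floor, paddle at most 1.25 rad from upright; all six beads lie in the pot (within 63 mm of its axis, under 60 mm above the inner floor) (all of step 1 and horizontal distance between each of bead_0, bead_1, bead_2, bead_3, bead_4, bead_5 and pot_floor below 0.063 m and z of each of bead_0, bead_1, bead_2, bead_3, bead_4, bead_5 in the frame of pot_floor below 0.06 m); the robot touches nothing.
It fails at once if a bystander (pipette or timer) is moved by more than 30 mm (distance of any of pipette, timer from where it was at the start of the episode above 0.03 m).
It fails at once if a bead leaves the pot (horizontal distance between any of bead_0, bead_1, bead_2, bead_3, bead_4, bead_5 and pot_floor above 0.08 m).
It also fails if it takes over 72 s, if anything falls off the work surface, if the arm or the gripper's body presses on something with over 40 N, if the wrist force passes 120 N, or if a joint passes its speed limit or range.

## Working session

There is one attempt and no reset: what is moved stays moved. The work goes in short steps, Python scripts to look and compute and a tool call to move; the robot and the scene stay as the last step left them, time stands still between calls to the robot, and variables do not carry over. Pictures are saved under pics/ and viewed, at most 10 in all, crops included, and the job is handed in when it is done.

Besides the shell and the picture viewer there is one more tool, called as name(argument=value, ...) on one line, values as JSON. jog_arm: Moves the arm, as the interface text tells. Its arguments: {"type":"object","properties":{"rows":{"type":"array","items":{"type":"number"}}},"required":["rows"]}

```bash
mkdir -p pics
python3 - <<'E'
from rig import robot
import cv2,numpy as np,pickle
print(robot.state())
for n in ["top","side"]:
    s=robot.snapshot(n); cv2.imwrite(f"pics/{n}0.png",s["frame"]); pickle.dump(s,open(f"{n}.pkl","wb"))
    R=cv2.Rodrigues(np.array(s["rvec"]))[0]; print(n,s["mtx"],-R.T@np.array(s["tvec"]).ravel(),R)
E
```

```text
{'time': 0.0, 'joint_positions': array([ 1.18833032,  0.60009394, -0.00254942,  1.60009893,  0.00181487,
        0.9428997 , -0.07980227]), 'joint_vel': array([ 0.00055835, -0.00053178,  0.00228842,  0.00016545, -0.00076521,
        0.00135227,  0.00047503]), 'tau': array([-1.40218381e-03, -7.65078020e+01,  1.49703406e+00, -2.52356315e+01,
       -5.24772098e-02,  1.69334892e-02,  1.67605253e-04]), 'tcp_pos': array([ 0.21808415, -0.69092808,  0.21779346]), 'orientation': array([-7.25478600e-04,  9.88330528e-01,  1.52322703e-01, -1.86033715e-04]), 'ft_force': array([-0.75449585, -0.42255448, -0.53609455]), 'moment': array([-0.04703461, -0.04946356, -0.01118098]), 'finger_force': 0.0, 'width': 0.09304814579909133}
top [[379.2539342    0.         257.72519772]
 [  0.         379.2539342  194.2960075 ]
 [  0.           0.           1.        ]] [ 0.24970239 -0.01820413  1.17824518] [[-0.00658011 -0.99992121 -0.01068996]
 [-0.99385955  0.00772026 -0.11037934]
 [ 0.11045317  0.00989801 -0.99383204]]
side [[432.92652098   0.         261.82923508]
 [  0.         432.92652098 194.4118859 ]
 [  0.           0.           1.        ]] [0.3083199  1.30486081 0.87679903] [[-0.99731633 -0.07113419  0.01732264]
 [-0.05115906  0.50785152 -0.85992417]
 [ 0.05237268 -0.85850263 -0.51012777]]
```

View pics/top0.png

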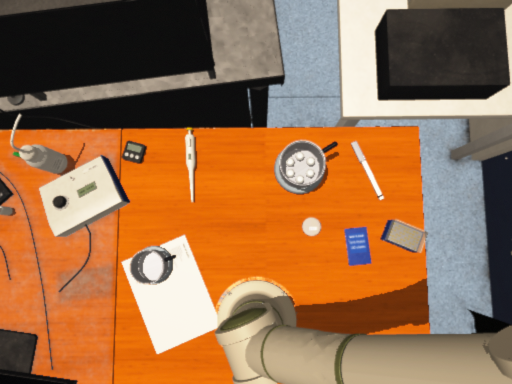

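View pics/side0.png

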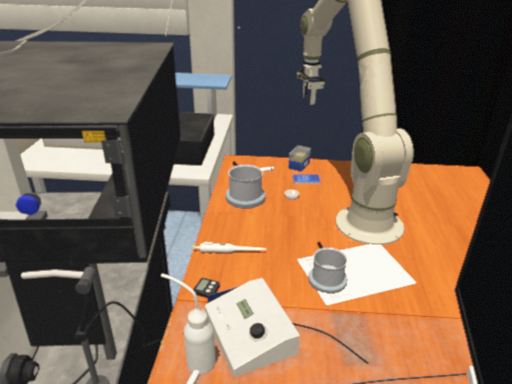

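The larger bath is at top-image (302,167), with its handle towards (335,147). The paddle runs from (353,143) to (381,198). The smaller bath sits on the paper, the pipette is at (191,165) and the timer at (134,151).

Run:
```python
import cv2
a=cv2.imread("pics/top0.png")[125:215,265:395]
cv2.imwrite("pics/c1.png",cv2.resize(a,None,fx=6,fy=6,interpolation=cv2.INTER_CUBIC))
```

```text
(no output)
```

View pics/c1.png

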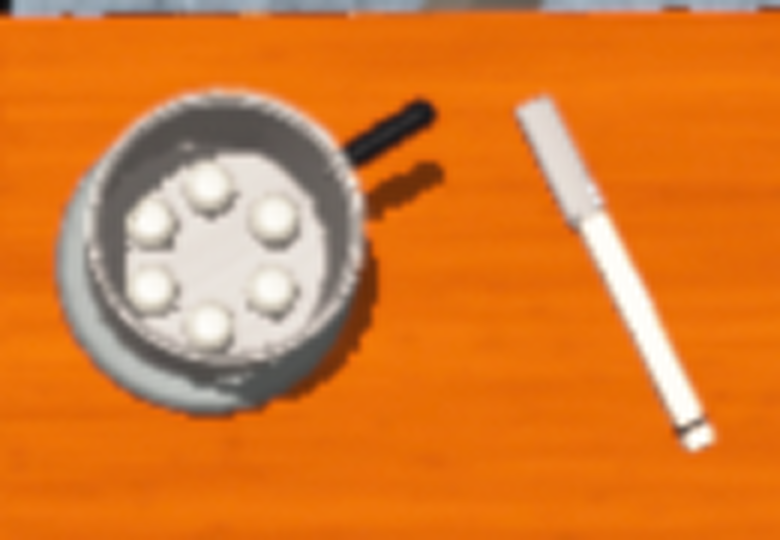

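```bash
cat > h.py <<'E'
import numpy as np,cv2,pickle
def ray(s,u,v,z):
    R=cv2.Rodrigues(np.array(s["rvec"]))[0];c=-R.T@np.array(s["tvec"]).ravel()
    d=R.T@np.linalg.solve(s["mtx"],[u,v,1]);return c+d*(z-c[2])/d[2]
E
python3 - <<'E'
from h import *
s=pickle.load(open("top.pkl","rb"))
f=lambda x,y,z:ray(s,265+(x+.5)/6-.5,125+(y+.5)/6-.5,z)
c=f(225,227,.115);print("rim",c,f(87,227,.115),f(363,227,.115),f(225,90,.115),f(225,365,.115))
h=f(430,106,.1);print("handle",h,np.degrees(np.arctan2(*(h-c)[1::-1])),np.linalg.norm((h-c)[:2]))
b=f(535,103,.006);t=f(697,438,.010);d=t-b
print("blade,top",b,t,np.degrees(np.arctan2(d[1],d[0])),np.linalg.norm(d[:2]),(b+t)/2)
for p in [(210,188),(274,217),(273,291),(210,327),(152,289),(152,222)]: q=f(*p,.045)-c;print(p,q[:2]*1e3,np.degrees(np.arctan2(q[1],q[0])))
E
```

```text
rim [ 0.4581069 -0.1343682  0.115    ] [ 0.45867473 -0.0689973   0.115     ] [ 0.45753982 -0.19965318  0.115     ] [ 0.52449608 -0.13566132  0.115     ] [ 0.39213193 -0.13308315  0.115     ]
handle [ 0.51954538 -0.2360696   0.1       ] -58.86355198910263 0.11881860736061711
blade,top [ 0.54416857 -0.31011171  0.006     ] [ 0.36638458 -0.3861371   0.01      ] -156.8470998070117 0.19335719631009426 [ 0.45527657 -0.34812441  0.008     ]
(210, 188) [33.83389703 -0.45483181] -0.7701853942894776
(274, 217) [ 18.63721953 -32.47742988] -60.15057939174949
(273, 291) [-19.21149825 -31.14763327] -121.66580316585639
(210, 327) [-37.26790227   0.87845349] 178.6497131351447
(152, 289) [-17.68152707  29.70342976] 120.76402149342944
(152, 222) [16.60728086 29.15675136] 60.33476143252285
```

```bash
cat >> h.py <<'E'
from scipy.spatial.transform import Rotation as Ro, Slerp
from rig import robot
C=np.array([.458,-.134,.029]); HA=np.radians(-59.3)
def R(xyaw,tilt):   # tool down, tool x at xyaw deg, then turned by tilt deg about tool y
    a=np.radians(xyaw);c,s=np.cos(a),np.sin(a)
    return Ro.from_matrix(np.array([[c,s,0],[s,-c,0],[0,0,-1]]))*Ro.from_euler('y',tilt,degrees=True)
def cur():
    s=robot.state();w,x,y,z=s["orientation"];return np.array(s["tcp_pos"]),Ro.from_quat([x,y,z,w])
def rows(wps,g,start=None):
    p,r=start or cur()
    for q,rr,n in wps:
        q=np.array(q);sl=Slerp([0,1],Ro.concatenate([r,rr]));pp,pr=p,r
        for k in range(1,n+1):
            np_=p+(q-p)*k/n;nr=sl(k/n)
            d=pr.inv().apply(np_-pp)/.3;t=(pr.inv()*nr).as_rotvec()/(np.pi/4)
            print(", ".join(f"{v:g}" for v in [g,*(np.round(d,3)+0.),*(np.round(t,3)+0.)])+",",
              "" if max(np.linalg.norm(d)*300/41.7,np.linalg.norm(t)*45/7.16)<1 else "FAST")
            pp=pp+pr.apply(np.round(d,3)*.3);pr=pr*Ro.from_rotvec(np.round(t,3)*np.pi/4)
        p,r=pp,pr
        print("--",np.round(p,4))
    return p,r
E
python3 - <<'E'
from h import *
r=R(23.15,30);g=np.array([.400,-.3715,.007]);z=r.apply([0,0,1])
rows([(g-.10*z,r,12),(g,r,4)],1)
E
```

```text
1, 0.061, -0.068, 0.035, 0.003, 0.056, -0.01, 
1, 0.06, -0.067, 0.037, 0.002, 0.055, -0.01, 
1, 0.059, -0.067, 0.04, 0.003, 0.056, -0.011, 
1, 0.058, -0.067, 0.043, 0.002, 0.055, -0.01, 
1, 0.056, -0.065, 0.045, 0.003, 0.056, -0.01, 
1, 0.055, -0.066, 0.048, 0.003, 0.055, -0.01, 
1, 0.053, -0.064, 0.051, 0.002, 0.056, -0.011, 
1, 0.051, -0.065, 0.053, 0.003, 0.055, -0.01, 
1, 0.05, -0.063, 0.055, 0.002, 0.056, -0.01, 
1, 0.047, -0.063, 0.057, 0.003, 0.055, -0.01, 
1, 0.046, -0.063, 0.06, 0.002, 0.056, -0.01, 
1, 0.043, -0.062, 0.061, 0.003, 0.055, -0.011, 
-- [ 0.354  -0.3913  0.0937]
1, 0, 0, 0.083, 0, 0, 0, 
1, 0, 0, 0.084, 0, 0, 0, 
1, 0, 0, 0.083, 0, 0, 0, 
1, 0, 0, 0.084, 0, 0, 0, 
-- [ 0.4001 -0.3716  0.0069]
```

jog_arm(rows=[1,0.061,-0.068,0.035,0.003,0.056,-0.01,1,0.06,-0.067,0.037,0.002,0.055,-0.01,1,0.059,-0.067,0.04,0.003,0.056,-0.011,1,0.058,-0.067,0.043,0.002,0.055,-0.01,1,0.056,-0.065,0.045,0.003,0.056,-0.01,1,0.055,-0.066,0.048,0.003,0.055,-0.01,1,0.053,-0.064,0.051,0.002,0.056,-0.011,1,0.051,-0.065,0.053,0.003,0.055,-0.01])

```text
time: 0.77
tcp_pos: [0.3092, -0.4903, 0.1352]
orientation: [-0.035, 0.968, 0.182, 0.171]
ft_force: [-0.1, -0.3, -1.1]
width: 0.093
finger_force: 0.0
```

jog_arm(rows=[1,0.05,-0.063,0.055,0.002,0.056,-0.01,1,0.047,-0.063,0.057,0.003,0.055,-0.01,1,0.046,-0.063,0.06,0.002,0.056,-0.01,1,0.043,-0.062,0.061,0.003,0.055,-0.011,1,0,0,0,0,0,0,1,0,0,0,0,0,0])

```text
time: 1.27
tcp_pos: [0.3536, -0.3908, 0.0933]
orientation: [-0.053, 0.946, 0.194, 0.254]
ft_force: [0.9, -0.8, 0.3]
width: 0.0931
finger_force: 0.0
```

Run:
```python
from h import *
s=robot.state();print(s["time"],s["tcp_pos"],s["orientation"],s["joint_positions"])
S=robot.snapshot("wrist");cv2.imwrite("pics/w1.png",S["frame"]);print(S["tool_from_camera"],S["mtx"][0])
r=R(23.15,30);g=np.array([.400,-.3715,.007]);rows([(g,r,4)],1)
```

```text
1.2667 [ 0.35362136 -0.3907917   0.09327654] [-0.05273581  0.94621742  0.1937136   0.25370568] [ 1.4855495   0.68783925 -0.63503176  2.21748457 -0.49792134  0.27306344
  0.2963718 ]
[[ 3.15533750e-04 -9.57585816e-01 -2.88148063e-01  7.92409349e-02]
 [ 9.99999949e-01  2.88841555e-04  1.35149817e-04 -2.24964801e-03]
 [-4.61884128e-05 -2.88148091e-01  9.57585858e-01 -1.66536025e-01]
 [ 0.00000000e+00  0.00000000e+00  0.00000000e+00  1.00000000e+00]] [318.05785879   0.         264.63907353]
1, 0, -0.001, 0.084, 0, 0, 0, 
1, 0.001, -0.001, 0.083, 0.001, 0, 0, 
1, 0, -0.001, 0.084, 0, 0, 0, 
1, 0, 0, 0.084, 0, 0, 0, 
-- [ 0.4    -0.3716  0.0069]
```

View pics/w1.png

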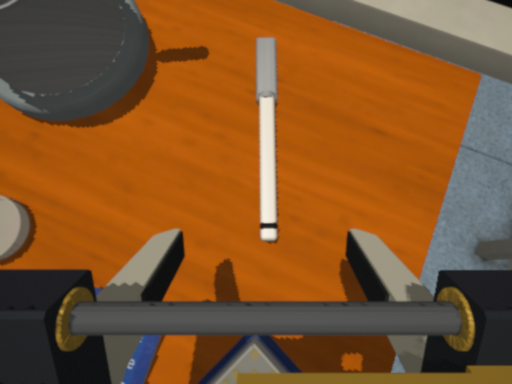

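The wrist view shows the paddle straight ahead, running from the blade end at (266,38) to the handle end at (268,240), centred between the fingers. I'll descend and grip.

jog_arm(rows=[1,0,-0.001,0.084,0,0,0,1,0.001,-0.001,0.083,0,0,0,1,0,-0.001,0.084,0,0,0,1,0,0,0.084,0,0,0,0,0,0,0,0,0,0,0,0,0,0,0,0,0,0,0,0,0,0,0,0,0,0,0,0,0,0,0])

```text
time: 1.98
tcp_pos: [0.3942, -0.3765, 0.0222]
orientation: [-0.053, 0.946, 0.195, 0.254]
ft_force: [1.2, -0.1, 0.8]
width: 0.0708
finger_force: 0.0
```

jog_arm(rows=[0,0,0,0,0,0,0,0,0,0,0,0,0,0,0,0,0,0,0,0,0])

```text
time: 2.23
tcp_pos: [0.3942, -0.3759, 0.0218]
orientation: [-0.053, 0.946, 0.194, 0.254]
ft_force: [-0.1, 0.4, -0.5]
width: 0.051
finger_force: 0.0
```

Run:
```python
from h import *
s=robot.state();print(s["time"],s["tcp_pos"],s["width"],s["finger_force"],s["joint_positions"])
p,r=cur()
print(r.as_matrix())
rows([(p+[0.03,0.02,.22],R(23.15,10),8),([.50,-.25,.26],R(95,0),14)],0)
```

```text
2.2333 [ 0.39423048 -0.37587971  0.02178486] 0.05099507910061669 0.0 [ 1.37315619  0.82661592 -0.60314251  2.22991112 -0.87683778  0.10835588
  0.66538664]
[[ 0.79524932  0.39492627  0.46001278]
 [ 0.34085515 -0.91871099  0.19946899]
 [ 0.50139434 -0.00182985 -0.86521695]]
0, 0.059, -0.003, -0.072, 0, -0.056, 0, 
0, 0.055, -0.003, -0.074, -0.001, -0.056, 0, 
0, 0.052, -0.003, -0.077, 0, -0.055, 0.001, 
0, 0.049, -0.002, -0.079, -0.001, -0.056, 0, 
0, 0.046, -0.003, -0.081, 0, -0.056, 0, 
0, 0.041, -0.003, -0.083, 0, -0.056, 0, 
0, 0.038, -0.003, -0.085, -0.001, -0.056, 0, 
0, 0.035, -0.003, -0.086, 0, -0.055, 0.001, 
-- [ 0.4243 -0.3557  0.2418]
0, 0.027, -0.016, 0, 0.01, -0.014, -0.114, 
0, 0.028, -0.014, 0, 0.01, -0.014, -0.114, 
0, 0.029, -0.011, 0, 0.01, -0.013, -0.113, 
0, 0.03, -0.008, 0, 0.01, -0.014, -0.114, 
0, 0.031, -0.006, 0, 0.01, -0.014, -0.114, 
0, 0.031, -0.003, -0.001, 0.01, -0.014, -0.114, 
0, 0.031, 0, -0.002, 0.01, -0.013, -0.113, 
0, 0.031, 0.003, -0.001, 0.01, -0.014, -0.114, 
0, 0.031, 0.005, -0.002, 0.01, -0.014, -0.114, 
0, 0.03, 0.008, -0.002, 0.01, -0.014, -0.114, 
0, 0.029, 0.011, -0.003, 0.01, -0.014, -0.113, 
0, 0.029, 0.013, -0.003, 0.01, -0.013, -0.114, 
0, 0.026, 0.016, -0.004, 0.01, -0.014, -0.114, 
0, 0.026, 0.018, -0.004, 0.01, -0.014, -0.114, 
-- [ 0.5    -0.2499  0.2601]
```

Run:
```python
from h import *
rows([([.398,-.373,.045],R(23.15,0),6),([.400,-.3715,.004],R(23.15,0),2)],1)
```

```text
1, 0.009, -0.001, -0.01, 0, -0.111, 0, 
1, 0.007, 0, -0.01, -0.001, -0.112, 0.001, 
1, 0.007, -0.001, -0.012, 0, -0.111, 0, 
1, 0.006, -0.001, -0.012, -0.001, -0.112, 0, 
1, 0.005, 0, -0.012, 0, -0.111, 0.001, 
1, 0.004, -0.001, -0.012, -0.001, -0.112, 0, 
-- [ 0.3981 -0.3729  0.0449]
1, 0.004, -0.001, 0.068, 0, 0, 0, 
1, 0.004, -0.001, 0.068, 0, 0, 0, 
-- [ 0.4001 -0.3714  0.0041]
```

jog_arm(rows=[1,0.009,-0.001,-0.01,0,-0.111,0,1,0.007,0,-0.01,-0.001,-0.112,0.001,1,0.007,-0.001,-0.012,0,-0.111,0,1,0.006,-0.001,-0.012,-0.001,-0.112,0,1,0.005,0,-0.012,0,-0.111,0.001,1,0.004,-0.001,-0.012,-0.001,-0.112,0,1,0,0,0,0,0,0,1,0,0,0,0,0,0])

```text
time: 2.9
tcp_pos: [0.3978, -0.3698, 0.0343]
orientation: [-0.017, 0.977, 0.206, 0.054]
ft_force: [-0.7, -0.6, 0.4]
width: 0.0925
finger_force: 0.0
```

Run:
```python
from h import *
s=robot.state();print(s["time"],s["tcp_pos"],s["width"],s["joint_positions"])
rows([([.400,-.3715,.004],R(23.15,0),3)],1)
```

```text
2.9 [ 0.39783097 -0.36975218  0.0342619 ] 0.09247595259539904 [ 0.59080474  0.6726831   0.1764892   2.18484012 -0.72017274  0.33172126
  0.25950891]
1, -0.002, 0.003, 0.034, -0.005, -0.048, 0.004, 
1, -0.001, 0.003, 0.033, -0.004, -0.048, 0.005, 
1, 0, 0.003, 0.034, -0.005, -0.048, 0.004, 
-- [ 0.4001 -0.3715  0.004 ]
```

jog_arm(rows=[1,-0.002,0.003,0.034,-0.005,-0.048,0.004,1,-0.001,0.003,0.033,-0.004,-0.048,0.005,1,0,0.003,0.034,-0.005,-0.048,0.004,1,0,0,0,0,0,0,1,0,0,0,0,0,0])

```text
time: 3.32
tcp_pos: [0.3958, -0.3742, 0.003]
orientation: [-0.001, 0.981, 0.196, -0.0]
ft_force: [0.0, 0.0, 0.4]
width: 0.0928
finger_force: 0.0
```

jog_arm(rows=[0.1,0,0,0,0,0,0,0,0,0,0,0,0,0,0,0,0,0,0,0,0,0,0,0,0,0,0,0,0,0,0,0,0,0,0,0,0,0,0,0,0,0,0,0,0,0,0,0,0,0,0,0,0,0,0,0])

```text
time: 3.98
tcp_pos: [0.3978, -0.3735, 0.0039]
orientation: [-0.0, 0.98, 0.198, -0.001]
ft_force: [-0.1, 0.5, -0.0]
width: 0.0444
finger_force: 0.0
```

jog_arm(rows=[0,0,0,0,0,0,0,0,0,0,0,0,0,0,0,0,0,0,0,0,0,0,0,0,0,0,0,0,0,0,0,0,0,0,0])

```text
time: 4.4
tcp_pos: [0.3977, -0.3736, 0.0039]
orientation: [-0.0, 0.98, 0.198, -0.001]
ft_force: [0.1, -0.4, -0.8]
width: 0.0139
finger_force: 30.0
```

Run:
```python
from h import *
s=robot.state();print(s["time"],s["tcp_pos"],s["width"],s["finger_force"],s["joint_positions"])
p,r=cur()
print(r.as_matrix())
rows([(p+[0.0,0.0,.20],R(23.15,0),8),([.40,-.22,.25],R(-16,-15),8)],0)
```

```text
4.4 [ 0.39768841 -0.37356979  0.00387858] 0.013949631866744165 29.976374208927155 [ 0.45141811  0.74748023  0.29722993  2.16809041 -0.68678974  0.31807484
  0.16148303]
[[ 9.21838714e-01  3.87571676e-01 -1.25780455e-03]
 [ 3.87571936e-01 -9.21839461e-01 -3.97911653e-05]
 [-1.17491580e-03 -4.50808708e-04 -9.99999208e-01]]
0, 0, 0, -0.083, 0, 0, -0.001, 
0, 0, 0, -0.084, 0, 0, -0.001, 
0, 0, 0, -0.083, 0, 0.001, -0.001, 
0, 0, 0, -0.083, 0, 0, -0.001, 
0, 0, 0, -0.084, 0, 0, -0.001, 
0, 0, 0, -0.083, 0, 0, -0.001, 
0, 0, 0, -0.083, -0.001, 0, -0.001, 
0, 0, 0, -0.084, 0, 0, -0.001, 
-- [ 0.3978 -0.3736  0.204 ]
0, 0.026, -0.058, -0.019, 0.014, -0.04, 0.108, 
0, 0.02, -0.061, -0.019, 0.015, -0.04, 0.108, 
0, 0.015, -0.063, -0.02, 0.014, -0.04, 0.108, 
0, 0.008, -0.063, -0.018, 0.014, -0.04, 0.109, 
0, 0.003, -0.064, -0.019, 0.015, -0.04, 0.108, 
0, -0.004, -0.065, -0.017, 0.014, -0.04, 0.108, 
0, -0.009, -0.064, -0.017, 0.014, -0.04, 0.108, 
0, -0.015, -0.063, -0.015, 0.015, -0.04, 0.108, 
-- [ 0.4001 -0.22    0.2499]
```

jog_arm(rows=[0,0,0,-0.04,0,0,0,0,0,0,-0.09,0,0,0,0,0,0,-0.09,0,0,0,0,0,0,-0.09,0,0,0,0,0,0,-0.09,0,0,0,0,0,0,-0.09,0,0,0,0,0,0,-0.09,0,0,0,0,0,0,-0.09,0,0,0])

```text
time: 5.07
tcp_pos: [0.3975, -0.3732, 0.206]
orientation: [-0.0, 0.98, 0.198, -0.001]
ft_force: [0.4, -0.2, -1.3]
width: 0.0136
finger_force: 30.0
```

Run:
```python
from h import *
s=robot.state();print(s["time"],s["tcp_pos"],s["width"],s["finger_force"],s["joint_positions"],s["moment"])
S=robot.snapshot("wrist");T=robot.snapshot("side")
cv2.imwrite("pics/w2.png",np.hstack([cv2.resize(S["frame"],(400,300)),cv2.resize(T["frame"][30:230,180:447],(400,300))]))
```

```text
5.0667 [ 0.39745753 -0.37323736  0.20604202] 0.013577851551893989 29.997299015522003 [ 0.1913047   0.46872734  0.65822399  2.05184868 -0.41368011  0.75413669
 -0.06775003] [-0.03538623  0.0123965  -0.07464951]
```

View pics/w2.png

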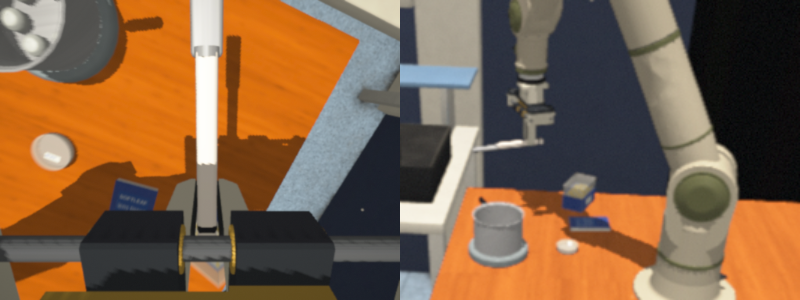

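The paddle is held level, seen in the left half at (205,0–220). It hasn't slipped. Next I'll carry it over the pot with the blade tilted down.

Run:
```python
from h import *
u=np.array([np.cos(np.radians(-25)),np.sin(np.radians(-25)),0])
r=R(-25,-52);foot=C+.006*u+[0,0,.004];f=foot-r.apply([.161,0,0]);print(f)
rows([([.40,-.30,.29],R(0,-25),8),(f+[0,0,.12],r,8)],0)
```

```text
[ 0.37360326 -0.09464515  0.15986973]
0, 0.013, -0.028, -0.034, 0.014, -0.069, 0.062, 
0, 0.009, -0.03, -0.035, 0.015, -0.069, 0.062, 
0, 0.006, -0.03, -0.034, 0.014, -0.069, 0.062, 
0, 0.003, -0.031, -0.034, 0.015, -0.069, 0.063, 
0, -0.001, -0.031, -0.034, 0.014, -0.069, 0.062, 
0, -0.004, -0.031, -0.034, 0.015, -0.069, 0.062, 
0, -0.008, -0.032, -0.033, 0.014, -0.069, 0.062, 
0, -0.011, -0.031, -0.032, 0.014, -0.069, 0.062, 
-- [ 0.3999 -0.3001  0.29  ]
0, -0.008, -0.086, 0.008, 0.044, -0.074, 0.055, 
0, -0.011, -0.084, 0.012, 0.043, -0.074, 0.055, 
0, -0.014, -0.084, 0.016, 0.044, -0.073, 0.055, 
0, -0.017, -0.083, 0.019, 0.044, -0.074, 0.054, 
0, -0.019, -0.081, 0.023, 0.043, -0.074, 0.055, 
0, -0.021, -0.079, 0.027, 0.044, -0.074, 0.055, 
0, -0.022, -0.078, 0.031, 0.044, -0.073, 0.055, 
0, -0.024, -0.075, 0.035, 0.044, -0.074, 0.055, 
-- [ 0.3738 -0.0947  0.2799]
```

jog_arm(rows=[0,0.013,-0.028,-0.034,0.014,-0.069,0.062,0,0.009,-0.03,-0.035,0.015,-0.069,0.062,0,0.006,-0.03,-0.034,0.014,-0.069,0.062,0,0.003,-0.031,-0.034,0.015,-0.069,0.063,0,-0.001,-0.031,-0.034,0.014,-0.069,0.062,0,-0.004,-0.031,-0.034,0.015,-0.069,0.062,0,-0.008,-0.032,-0.033,0.014,-0.069,0.062,0,-0.011,-0.031,-0.032,0.014,-0.069,0.062])

```text
time: 5.83
tcp_pos: [0.3994, -0.2978, 0.2864]
orientation: [-0.002, 0.975, -0.0, -0.221]
ft_force: [0.3, -0.4, -0.7]
width: 0.0136
finger_force: 30.0
```

jog_arm(rows=[0,-0.008,-0.086,0.008,0.044,-0.074,0.055,0,-0.011,-0.084,0.012,0.043,-0.074,0.055,0,-0.014,-0.084,0.016,0.044,-0.073,0.055,0,-0.017,-0.083,0.019,0.044,-0.074,0.054,0,-0.019,-0.081,0.023,0.043,-0.074,0.055,0,-0.021,-0.079,0.027,0.044,-0.074,0.055,0,-0.022,-0.078,0.031,0.044,-0.073,0.055,0,-0.024,-0.075,0.035,0.044,-0.074,0.055])

```text
time: 6.5
tcp_pos: [0.3731, -0.0921, 0.2763]
orientation: [-0.097, 0.875, -0.195, -0.432]
ft_force: [0.3, 0.2, -2.0]
width: 0.0135
finger_force: 30.0
```

Run:
```python
from h import *
s=robot.state();print(s["time"],s["tcp_pos"],s["width"],s["finger_force"],s["joint_positions"])
p,r=cur();print(r.as_matrix())
u=np.array([np.cos(np.radians(-25)),np.sin(np.radians(-25)),0])
S=robot.snapshot("top");T=robot.snapshot("side")
for k,X in (("t",S),("s",T)): pickle.dump(X,open(f"p_{k}.pkl","wb"))
cv2.imwrite("pics/p3.png",np.hstack([cv2.resize(S["frame"][90:240,220:420],(400,300)),cv2.resize(T["frame"][90:240,180:380],(400,300))]))
r=R(-25,-52);foot=C+.006*u+[0,0,.004];f=foot-r.apply([.161,0,0]);rows([(f,r,6)],0)
```

```text
6.5 [ 0.37305333 -0.09210357  0.27634619] 0.013472347762009307 29.996451437473297 [-0.32855983  0.80968017  0.98006711  1.88088682 -0.3578361   1.72810433
 -1.07582172]
[[ 5.51265013e-01 -4.24732019e-01 -7.18129235e-01]
 [-2.58065950e-01 -9.05318895e-01  3.37342056e-01]
 [-7.93415938e-01 -6.40169737e-04 -6.08679504e-01]]
0, 0.052, 0.002, 0.038, 0, 0.003, 0, 
0, 0.051, 0.002, 0.038, 0, 0.002, 0, 
0, 0.052, 0.002, 0.038, 0, 0.003, 0.001, 
0, 0.051, 0.001, 0.038, 0, 0.002, 0, 
0, 0.052, 0.002, 0.038, 0, 0.003, 0, 
0, 0.051, 0.002, 0.038, -0.001, 0.002, 0, 
-- [ 0.3736 -0.0946  0.16  ]
```

View pics/p3.png

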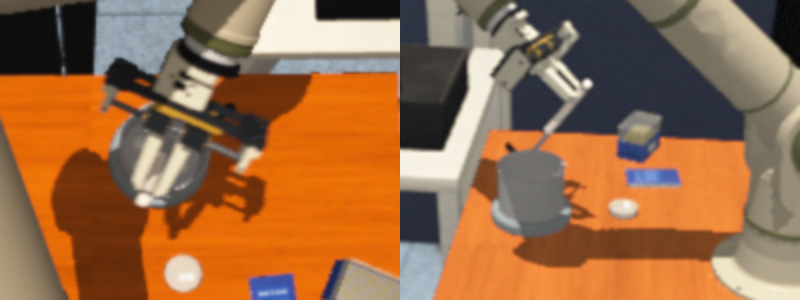

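Run:
```python
from h import *
p,r=cur()
T=pickle.load(open("p_s.pkl","rb"))
P=np.array([p+r.apply(v) for v in ([.163,0,0],[-.037,0,-.003])]);print(P)
q=cv2.projectPoints(P,np.array(T["rvec"]),np.array(T["tvec"]),T["mtx"],None)[0][:,0];print(q,(q-[180,90])*2)
```

```text
[[ 0.46243662 -0.13229187  0.14549909]
 [ 0.35464064 -0.08228671  0.30639817]]
[[244.63458531 165.22297509]
 [274.25355747 131.3127249 ]] [[129.26917062 150.44595018]
 [188.50711494  82.62544979]]
```

Top of the handle projects to (588,83) and is seen at (588,85), so the paddle pose is as assumed. I'll insert it.

jog_arm(rows=[0,0.052,0.002,0.038,0,0.003,0,0,0.051,0.002,0.038,0,0.002,0,0,0.052,0.002,0.038,0,0.003,0,0,0.051,0.001,0.038,0,0.002,0,0,0.052,0.002,0.038,0,0.003,0,0,0.048,0.002,0.036,0,0.002,0,0,0,0,0,0,0,0,0,0,0,0,0,0,0])

```text
time: 7.27
tcp_pos: [0.3742, -0.0983, 0.1631]
orientation: [-0.095, 0.879, -0.195, -0.425]
ft_force: [0.2, -0.3, -0.8]
width: 0.0131
finger_force: 30.0
```

Run:
```python
from h import *
s=robot.state();print(s["time"],s["tcp_pos"],s["ft_force"],s["finger_force"],s["joint_positions"])
p,r=cur();print(p+r.apply([.163,0,0])-C)
```

```text
7.2667 [ 0.3742456  -0.09830783  0.1630826 ] [ 0.21432287 -0.25405602 -0.75764838] 29.995442032814026 [-0.2752542   0.95547275  0.90126986  1.9362958  -0.46293605  1.55016788
 -1.01578942]
[ 0.00786324 -0.00700638  0.00620749]
```

jog_arm(rows=[0,0.008,0,0.006,0,0,0,0,0,0,0,0,0,0,0.3,0,0,0,0,0,0,0.5,0,0,0,0,0,0,0.5,0,0,0,0,0,0,0.5,0,0,0,0,0,0,0.5,0,0,0,0,0,0,0.5,0,0,0,0,0,0])

```text
time: 7.93
tcp_pos: [0.3746, -0.0978, 0.1605]
orientation: [-0.095, 0.879, -0.195, -0.425]
ft_force: [-0.0, -0.4, 0.0]
width: 0.0453
finger_force: 0.0
```

jog_arm(rows=[0.6,0,0,-0.01,0,0,0,0.7,0,0,-0.06,0,0,0,0.8,0,0,-0.1,0,0,0,0.9,0,0,-0.1,0,0,0,1,0,0,-0.1,0,0,0,1,0,0,0,0,0,0])

```text
time: 8.43
tcp_pos: [0.4567, -0.1372, 0.2317]
orientation: [-0.094, 0.88, -0.195, -0.423]
ft_force: [-0.6, 0.0, -0.1]
width: 0.0821
finger_force: 0.0
```

Run:
```python
from h import *
s=robot.state();print(s["time"],s["tcp_pos"],s["width"],s["joint_positions"])
S=robot.snapshot("top");T=robot.snapshot("side");W=robot.snapshot("wrist")
for k,X in (("t",S),("s",T),("w",W)): pickle.dump((X,s),open(f"q_{k}.pkl","wb"))
f=lambda X,x,y:cv2.resize(X["frame"][y:y+75,x:x+100],(400,300),interpolation=cv2.INTER_CUBIC)
cv2.imwrite("pics/p4.png",np.vstack([np.hstack([f(S,255,125),f(T,200,130)]),np.hstack([cv2.resize(W["frame"],(400,300)),f(S,255,100)])]))
```

```text
8.4333 [ 0.45665278 -0.13718754  0.23170276] 0.08211296707411296 [-0.22466107  0.93478933  0.92921027  1.68363233 -0.41646317  1.77425815
 -1.07271737]
```

View pics/p4.png

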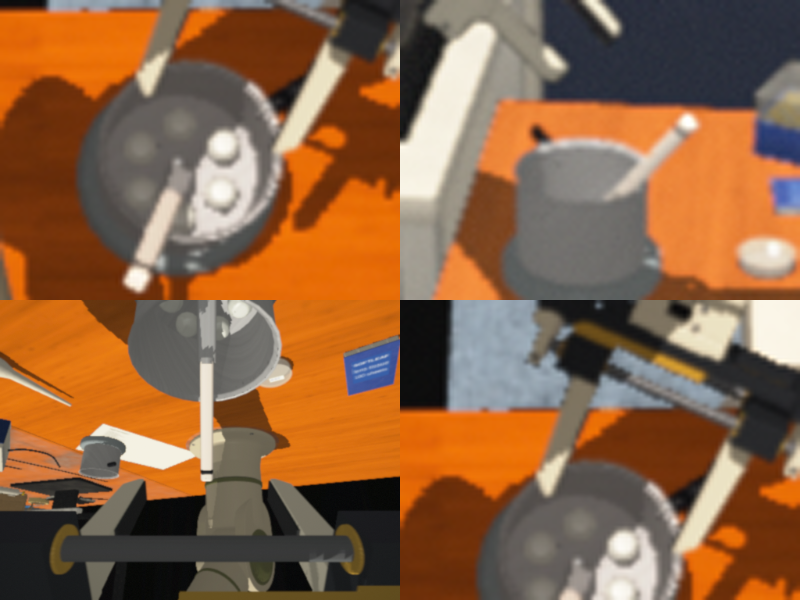

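The paddle leans on the rim. Its handle end is at (138,283) in the top crop and (288,122) in the side crop. I'll triangulate it and plan the regrasp.

Run:
```python
from h import *
S=pickle.load(open("q_t.pkl","rb"))[0];T=pickle.load(open("q_s.pkl","rb"))[0]
P=[X["mtx"]@np.hstack([cv2.Rodrigues(np.array(X["rvec"]))[0],np.array(X["tvec"]).reshape(3,1)]) for X in (S,T)]
def tri(a,b):
    h=cv2.triangulatePoints(P[0],P[1],np.array(a,float).reshape(2,1),np.array(b,float).reshape(2,1));return (h[:3]/h[3]).ravel()
f=lambda x,y,ox,oy:[ox+(x+.5)/4-.5,oy+(y+.5)/4-.5]
t=tri(f(138,281,255,125),f(288,122,200,130));print(t)
X=ray(S,*f(178,185,255,125),.085);print("blade-handle junction approx",X) # handle bottom end in top view
d=t-X;print(d,np.degrees(np.arctan2(d[1],d[0])),np.degrees(np.arctan2(np.hypot(*d[:2]),d[2])))
for lam in (36,38,40,42,45):
  for az in (140,150,155):
    a=np.radians(az);l=np.radians(lam);e=np.array([np.cos(a)*np.sin(l),np.sin(a)*np.sin(l),np.cos(l)])
    print(lam,az,np.round(t-.2*e-C,3), end=';')
```

```text
[ 0.35921723 -0.09048699  0.19216557]
blade-handle junction approx [ 0.43900594 -0.12853881  0.085     ]
[-0.07978871  0.03805182  0.10716557] 154.50318369316662 39.51825733093822
36 140 [-0.009 -0.032  0.001];36 150 [ 0.003 -0.015  0.001];36 155 [ 0.008 -0.006  0.001];38 140 [-0.004 -0.036  0.006];38 150 [ 0.008 -0.018  0.006];38 155 [ 0.013 -0.009  0.006];40 140 [-0.    -0.039  0.01 ];40 150 [ 0.013 -0.021  0.01 ];40 155 [ 0.018 -0.011  0.01 ];42 140 [ 0.004 -0.043  0.015];42 150 [ 0.017 -0.023  0.015];42 155 [ 0.023 -0.013  0.015];45 140 [ 0.01  -0.047  0.022];45 150 [ 0.024 -0.027  0.022];45 155 [ 0.029 -0.016  0.022];
```

Run:
```python
from h import *
r=R(-25,-15);a=np.array([.369,-.095,.178]);z=r.apply([0,0,1])
rows([(a-.07*z,r,8)],1)
```

```text
1, -0.025, 0, 0.02, 0, 0.102, 0, 
1, -0.026, 0, 0.018, 0, 0.102, 0, 
1, -0.028, 0, 0.016, -0.001, 0.102, 0, 
1, -0.028, -0.001, 0.014, 0, 0.101, 0, 
1, -0.03, 0, 0.011, 0, 0.102, 0, 
1, -0.031, 0, 0.009, 0, 0.102, 0, 
1, -0.031, 0, 0.006, -0.001, 0.102, 0, 
1, -0.032, 0, 0.004, 0, 0.102, 0, 
-- [ 0.3853 -0.1026  0.2456]
```

jog_arm(rows=[1,-0.025,0,0.02,0,0.102,0,1,-0.026,0,0.018,0,0.102,0,1,-0.028,0,0.016,-0.001,0.102,0,1,-0.028,-0.001,0.014,0,0.101,0,1,-0.03,0,0.011,0,0.102,0,1,-0.031,0,0.009,0,0.102,0,1,-0.031,0,0.006,-0.001,0.102,0,1,-0.032,0,0.004,0,0.102,0])

```text
time: 9.25
tcp_pos: [0.384, -0.102, 0.2452]
orientation: [-0.028, 0.968, -0.215, -0.126]
ft_force: [-0.2, 0.4, 1.0]
width: 0.0929
finger_force: 0.0
```

Run:
```python
from h import *
s=robot.state();print(s["time"],s["tcp_pos"],s["width"],s["joint_positions"]);print(cur()[1].as_matrix())
r=R(-25,-15);a=np.array([.369,-.095,.178]);z=r.apply([0,0,1])
rows([(a+.010*z,r,5)],1)
```

```text
9.25 [ 0.38403908 -0.10198142  0.24519953] 0.09291781838948286 [-0.61662877  0.52979363  1.19332494  2.16215218 -0.50575457  1.1101516
 -1.1113957 ]
[[ 8.75885375e-01 -4.22570331e-01 -2.32935881e-01]
 [-4.08477239e-01 -9.06330065e-01  1.08222724e-01]
 [-2.56848504e-01  3.58304419e-04 -9.66451612e-01]]
1, 0.001, 0, 0.053, 0, -0.001, 0, 
1, 0.001, 0, 0.053, 0, 0, 0, 
1, 0.001, 0, 0.052, 0, -0.001, 0, 
1, 0, 0, 0.053, 0, 0, 0, 
1, 0.001, 0, 0.053, 0, -0.001, 0, 
-- [ 0.3666 -0.0939  0.1684]
```

jog_arm(rows=[1,0.001,0,0.053,0,-0.001,0,1,0.001,0,0.053,0,0,0,1,0.001,0,0.052,0,-0.001,0,1,0,0,0.053,0,0,0,1,0.001,0,0.053,0,-0.001,0,0.8,0,0,0,0,0,0])

```text
time: 9.75
tcp_pos: [0.3653, -0.0931, 0.1672]
orientation: [-0.028, 0.968, -0.214, -0.131]
ft_force: [0.2, 0.2, -0.3]
width: 0.0896
finger_force: 0.0
```

Run:
```python
from h import *
s=robot.state();print(s["time"],s["tcp_pos"],s["width"],s["joint_positions"],s["ft_force"])
W=robot.snapshot("wrist");cv2.imwrite("pics/w5.png",W["frame"])
```

```text
9.75 [ 0.36525442 -0.09305022  0.16717506] 0.08961037776498126 [-0.52123389  0.61981666  1.0619044   2.27944299 -0.64192438  0.94437917
 -0.99123911] [ 0.20929258  0.2315182  -0.26588945]
```

View pics/w5.png

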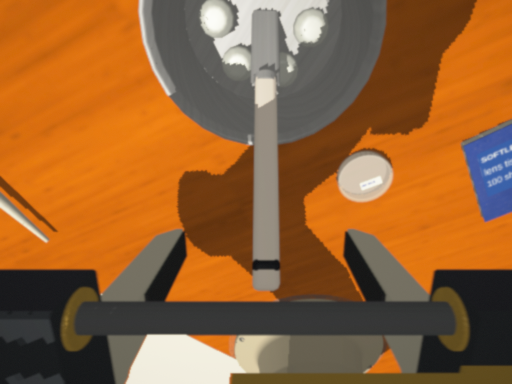

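The handle is centred at column 266 between the tips at (183,235) and (347,235), with its end at row 289 and the black band at row 265. I'll check that against the predicted position.

Run:
```python
from h import *
W=robot.snapshot("wrist");p,r=cur();M=W["tool_from_camera"];K=W["mtx"]
def pr(x):
    c=np.linalg.inv(M)@np.append(x,1);q=K@c[:3];return np.round(q[:2]/q[2],1)
t=np.array([.359,-.0905,.192]);tt=r.inv().apply(t-p);print("top tool",tt,pr(tt))
f=r.inv().apply(C+[.010,-.008,.003]-p);print("foot tool",f,pr(f))
e=(tt-f)/np.linalg.norm(tt-f);print(np.linalg.norm(tt-f),"ang",np.degrees(np.arctan2(f[0]-tt[0],f[2]-tt[2])))
for s in (.02,.0,.04): print(s,tt-s*e,pr(tt-s*e))
print("tips",pr([0,.045,0]),pr([0,-.045,0]))
```

```text
top tool [-1.46113965e-02  1.52209578e-05 -1.98607552e-02] [265.5 282.5]
foot tool [0.14373633 0.00043899 0.10285464] [265.9   5. ]
0.20033284803047155 ang 52.225242239642064
0.02 [ 1.19706731e-03  5.75278301e-05 -7.60960491e-03] [265.6 244.4]
0.0 [-1.46113965e-02  1.52209578e-05 -1.98607552e-02] [265.5 282.5]
0.04 [1.70055311e-02 9.98347023e-05 4.64154535e-03] [265.6 209.4]
tips [344.7 240.4] [186.2 240.4]
```

jog_arm(rows=[0.6,0,0,0.017,0,0,0,0.2,0,0,0,0,0,0,0,0,0,0,0,0,0,0,0,0,0,0,0,0,0,0,0,0,0,0,0,0,0,0,0,0,0,0,0,0,0,0,0,0,0,0,0,0,0,0,0,0])

```text
time: 10.52
tcp_pos: [0.3671, -0.0941, 0.1643]
orientation: [-0.028, 0.968, -0.214, -0.128]
ft_force: [-0.0, -0.9, 0.5]
width: 0.0293
finger_force: 0.0
```

jog_arm(rows=[0,0,0,0,0,0,0,0,0,0,0,0,0,0,0,0,0,0,0,0,0,0,0,0,0,0,0,0,0,0,0,0,0,0,0])

```text
time: 10.93
tcp_pos: [0.3671, -0.0941, 0.1643]
orientation: [-0.028, 0.968, -0.214, -0.128]
ft_force: [0.8, 0.3, -0.3]
width: 0.014
finger_force: 30.0
```

```bash
cat >> h.py <<'E'
def pose(foot,xyaw,lam,ft,off):  # TCP pose putting the foot (rel. to C) there with lean lam (towards xyaw+180)
    r=R(xyaw,-(off-lam));return C+foot-r.apply(ft),r
E
python3 - <<'E'
from h import *
s=robot.state();print(s["time"],s["tcp_pos"],s["width"],s["finger_force"],s["joint_positions"],s["ft_force"])
p,r=cur();t=np.array([.359,-.0905,.192]);tt=r.inv().apply(t-p);f=r.inv().apply(C+[.010,-.008,.003]-p)
print(tt,f,np.degrees(np.arctan2(f[0]-tt[0],f[2]-tt[2])))
E
```

```text
10.9333 [ 0.367096   -0.09410094  0.16425119] 0.013961991707167363 29.994371831417084 [-0.51553841  0.62301217  1.05574848  2.28106404 -0.65093736  0.9352884
 -0.98387216] [ 0.83221309  0.27885503 -0.32224456]
[-0.01577802  0.00016125 -0.02448544] [0.14227166 0.00078619 0.09861273] 52.08649420122558
```

Run:
```python
from h import *
FT=np.array([.1405,.0006,.0975])
w=[]
for k in range(1,5):
    q,r=pose(np.array([.010,-.008,.003])*(1-k/4)+np.array([0,0,.010])*k/4,-25,37-8*k,FT,52);w.append((q,r,2))
rows(w,0)
```

```text
0, 0.022, -0.001, -0.03, 0, -0.088, 0, 
0, 0.019, -0.001, -0.032, 0.001, -0.088, 0, 
-- [ 0.383  -0.1008  0.1784]
0, 0.019, -0.001, -0.032, 0, -0.089, 0, 
0, 0.017, -0.001, -0.033, 0, -0.089, 0.001, 
-- [ 0.3996 -0.1079  0.1915]
0, 0.019, -0.002, -0.031, 0, -0.089, 0, 
0, 0.017, -0.001, -0.032, 0, -0.088, 0, 
-- [ 0.4175 -0.1153  0.2015]
0, 0.019, -0.001, -0.03, 0, -0.089, 0, 
0, 0.017, -0.002, -0.031, 0, -0.089, 0, 
-- [ 0.4362 -0.123   0.2082]
```

jog_arm(rows=[0,0.022,-0.001,-0.03,0,-0.088,0,0,0.019,-0.001,-0.032,0.001,-0.088,0,0,0.019,-0.001,-0.032,0,-0.089,0,0,0.017,-0.001,-0.033,0,-0.089,0.001,0,0.019,-0.002,-0.031,0,-0.089,0,0,0.017,-0.001,-0.032,0,-0.088,0,0,0.019,-0.001,-0.03,0,-0.089,0,0,0.017,-0.002,-0.031,0,-0.089,0])

```text
time: 11.6
tcp_pos: [0.4367, -0.1234, 0.2082]
orientation: [-0.087, 0.895, -0.199, -0.391]
ft_force: [0.2, -0.4, -2.0]
width: 0.0141
finger_force: 30.0
```

Run:
```python
from h import *
s=robot.state();print(s["time"],s["tcp_pos"],s["width"],s["finger_force"],s["joint_positions"],s["ft_force"])
p,r=cur();FT=np.array([.1405,.0006,.0975]);print("foot",p+r.apply(FT)-C, "tilt",np.degrees(np.arccos(-r.as_matrix()[2,2])))
S=robot.snapshot("top");T=robot.snapshot("side");W=robot.snapshot("wrist")
f=lambda X,x,y:cv2.resize(X["frame"][y:y+75,x:x+100],(400,300),interpolation=cv2.INTER_CUBIC)
def pj(X,P): return cv2.projectPoints(np.array([P]),np.array(X["rvec"]),np.array(X["tvec"]),X["mtx"],None)[0].ravel()
top=p+r.apply([-.0158,0,-.0245])
print("top in top/side crop",(pj(S,top)-[255,125])*4,(pj(T,top)-[200,130])*4)
M=W["tool_from_camera"]
for n,x in(("foot",FT),("top",[-.0158,0,-.0245])):
    c=np.linalg.inv(M)@np.append(x,1);q=W["mtx"]@c[:3];print(n,"wrist",q[:2]/q[2])
cv2.imwrite("pics/p6.png",np.vstack([np.hstack([f(S,255,125),f(T,200,130)]),np.hstack([W["frame"][0:300,60:460],np.zeros((300,400,3),np.uint8)])]))
```

```text
11.6 [ 0.43670579 -0.12338168  0.20823899] 0.014071040717042325 29.993444681167603 [-0.25846695  0.90058123  0.92213768  1.78583204 -0.44515548  1.64446428
 -1.08005297] [ 0.21904868 -0.36843714 -1.99580869]
foot [ 1.65672878e-04 -9.60625093e-05  9.91228198e-03] tilt 47.18145778632885
top in top/side crop [196.53752727 135.59113034] [198.7103403  54.645525 ]
foot wrist [266.11383729   8.89598647]
top wrist [265.38193689 292.54636304]
```

View pics/p6.png

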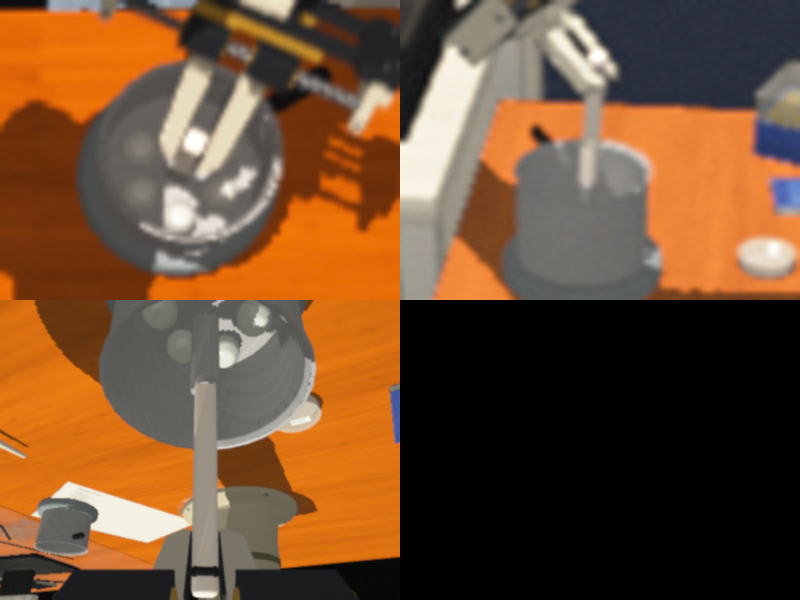

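The side and wrist views show the paddle steep in the pot, held as modelled. The wrist view has the foot at (266,14), predicted (266,9). I'll plan the stir.

Run:
```python
from h import *
FT=np.array([.1405,.0006,.0975]);p,r=cur()
f=lambda rho,deg,z=.008:C+np.array([rho*np.cos(HA+np.radians(deg)),rho*np.sin(HA+np.radians(deg)),z])-r.apply(FT)
path=[f(26*k/4,0) for k in (1,2,3,4)]+[f(26,0)]+[f(26+12*min(1,k/8),7.5*k) for k in range(1,52)]
path+=[f(38,7.5*k) for k in range(52,100)]
pp=p.copy();out=[]
for i,q in enumerate(path):
    d=np.round(r.inv().apply(q-pp)/.3,3);pp=pp+r.apply(d*.3);out.append(d)
for i in range(0,len(out),8):
    print(i,", ".join("0, "+", ".join(f"{v+0.:g}" for v in d)+", 0, 0, 0" for d in out[i:i+8]))
```

```text
0 0, 12.214, 12.202, -13.086, 0, 0, 0, 0, 12.214, 12.204, -13.089, 0, 0, 0, 0, 12.215, 12.204, -13.089, 0, 0, 0, 0, 12.214, 12.205, -13.089, 0, 0, 0, 0, 0, 0, 0, 0, 0, 0, 0, 6.961, -7.512, -7.486, 0, 0, 0, 0, 6.406, -9.384, -6.894, 0, 0, 0, 0, 5.635, -11.161, -6.068, 0, 0, 0
8 0, 4.653, -12.795, -5.019, 0, 0, 0, 0, 3.479, -14.233, -3.759, 0, 0, 0, 0, 2.126, -15.429, -2.311, 0, 0, 0, 0, 0.624, -16.34, -0.7, 0, 0, 0, 0, -1.003, -16.929, 1.046, 0, 0, 0, 0, -5.569, -14.425, 5.952, 0, 0, 0, 0, -6.803, -13.238, 7.279, 0, 0, 0, 0, -7.923, -11.824, 8.483, 0, 0, 0
16 0, -8.905, -10.208, 9.54, 0, 0, 0, 0, -9.735, -8.418, 10.435, 0, 0, 0, 0, -10.4, -6.482, 11.152, 0, 0, 0, 0, -10.885, -4.437, 11.676, 0, 0, 0, 0, -11.185, -2.315, 12.003, 0, 0, 0, 0, -11.294, -0.154, 12.122, 0, 0, 0, 0, -11.208, 2.01, 12.036, 0, 0, 0, 0, -10.932, 4.14, 11.742, 0, 0, 0
24 0, -10.469, 6.198, 11.248, 0, 0, 0, 0, -9.825, 8.15, 10.562, 0, 0, 0, 0, -9.015, 9.964, 9.695, 0, 0, 0, 0, -8.049, 11.607, 8.661, 0, 0, 0, 0, -6.946, 13.051, 7.48, 0, 0, 0, 0, -5.725, 14.271, 6.171, 0, 0, 0, 0, -4.405, 15.248, 4.756, 0, 0, 0, 0, 
[... 1892 characters left out ...]
5.366, -4.522, 0, 0, 0, 0, 5.569, 14.425, -5.951, 0, 0, 0, 0, 6.804, 13.238, -7.28, 0, 0, 0, 0, 7.922, 11.824, -8.482, 0, 0, 0
88 0, 8.905, 10.208, -9.541, 0, 0, 0, 0, 9.736, 8.418, -10.435, 0, 0, 0, 0, 10.399, 6.482, -11.151, 0, 0, 0, 0, 10.885, 4.437, -11.677, 0, 0, 0, 0, 11.186, 2.315, -12.002, 0, 0, 0, 0, 11.293, 0.154, -12.123, 0, 0, 0, 0, 11.209, -2.01, -12.035, 0, 0, 0, 0, 10.932, -4.14, -11.743, 0, 0, 0
96 0, 10.468, -6.198, -11.248, 0, 0, 0, 0, 9.826, -8.15, -10.562, 0, 0, 0, 0, 9.014, -9.964, -9.694, 0, 0, 0, 0, 8.049, -11.607, -8.662, 0, 0, 0, 0, 6.947, -13.051, -7.48, 0, 0, 0, 0, 5.724, -14.271, -6.171, 0, 0, 0, 0, 4.405, -15.248, -4.756, 0, 0, 0, 0, 3.01, -15.964, -3.26, 0, 0, 0
```

The script took radii in mm as metres, so the numbers are 1000 times too big. I scale them by 0.001 and also lower the foot 2 mm in the first row.

jog_arm(rows=[0,0.017,0.012,-0.009,0,0,0,0,0.012,0.012,-0.013,0,0,0,0,0.012,0.012,-0.013,0,0,0,0,0.012,0.012,-0.013,0,0,0,0,0,0,0,0,0,0,0,0,0,0,0,0,0])

```text
time: 12.25
tcp_pos: [0.4494, -0.1455, 0.2066]
orientation: [-0.086, 0.895, -0.199, -0.389]
ft_force: [0.7, -0.2, -2.2]
width: 0.0139
finger_force: 30.0
```

```bash
cat >> h.py <<'E'
FT=np.array([.1405,.0006,.0975])
def rep():
    s=robot.state();p,r=cur();v=p+r.apply(FT)-C
    b=np.array([[np.cos(HA+np.pi/2),np.sin(HA+np.pi/2)],[-np.sin(HA+np.pi/2),np.cos(HA+np.pi/2)]])@v[:2]
    print(round(s["time"],2),"foot body mm",np.round(np.append(b,v[2])*1e3,1),"F",np.round(s["ft_force"],1),"grip",round(s["finger_force"],1),s["width"],np.round(s["joint_positions"],2))
    W=robot.snapshot("wrist");cv2.imwrite("pics/last_w.png",W["frame"])
E
python3 -c "from h import *;rep()"
```

```text
12.25 foot body mm [  0.1 -26.2   8.4] F [ 0.7 -0.2 -2.2] grip 30.0 0.013854713921706714 [-0.22  0.92  0.92  1.74 -0.44  1.66 -1.07]
```

jog_arm(rows=[0,0.007,-0.008,-0.007,0,0,0,0,0.006,-0.009,-0.007,0,0,0,0,0.006,-0.011,-0.006,0,0,0,0,0.005,-0.013,-0.005,0,0,0,0,0.003,-0.014,-0.004,0,0,0,0,0.002,-0.015,-0.002,0,0,0,0,0.001,-0.016,-0.001,0,0,0,0,-0.001,-0.017,0.001,0,0,0])

```text
time: 12.97
tcp_pos: [0.4737, -0.1225, 0.2066]
orientation: [-0.086, 0.895, -0.199, -0.39]
ft_force: [-2.4, -2.2, -0.6]
width: 0.0139
finger_force: 30.1
```

jog_arm(rows=[0,-0.006,-0.014,0.006,0,0,0,0,-0.007,-0.013,0.007,0,0,0,0,-0.008,-0.012,0.008,0,0,0,0,-0.009,-0.01,0.01,0,0,0,0,-0.01,-0.008,0.01,0,0,0,0,-0.01,-0.007,0.011,0,0,0])

```text
time: 13.47
tcp_pos: [0.4623, -0.0954, 0.2068]
orientation: [-0.086, 0.895, -0.199, -0.389]
ft_force: [0.3, -1.3, -1.1]
width: 0.0136
finger_force: 30.0
```

```bash
python3 -c "from h import *;rep()"
```

```text
13.47 foot body mm [36.8 10.3  8.5] F [ 0.3 -1.3 -1.1] grip 30.0 0.013592780642318928 [-0.29  0.91  0.91  1.75 -0.48  1.68 -1.12]
```

```bash
cat >> h.py <<'E'
def slip():
    a=cv2.imread("pics/p6.png")[300:600,0:400];t=cv2.Canny(a[65:105,186:224],60,150)
    b=cv2.Canny(cv2.imread("pics/last_w.png"),60,150)[20:200,220:310]
    m=cv2.matchTemplate(b,t,cv2.TM_CCOEFF_NORMED);_,v,_,l=cv2.minMaxLoc(m);print("junction match",round(v,2),"shift px",l[0]+220-246,l[1]+20-65)
E
python3 -c "from h import *;slip()"
```

```text
junction match 0.62 shift px 0 8
```

Run:
```python
from h import *
W=robot.snapshot("wrist");M=np.linalg.inv(W["tool_from_camera"])
top=np.array([-.0158,0,-.0245]);e=(FT-top)/np.linalg.norm(FT-top);g=top+.02*e
for d in (-15,-10,-5,0,5,10):
    ee=Ro.from_euler('y',d,degrees=True).apply(e)
    print(d,[np.round((W["mtx"]@(M@np.append(g+l*ee,1))[:3])[1]/(M@np.append(g+l*ee,1))[2],1) for l in (.113,.178)], "lean",5+d)
```

```text
-15 [np.float64(112.3), np.float64(62.5)] lean -10
-10 [np.float64(101.7), np.float64(45.5)] lean -5
-5 [np.float64(91.2), np.float64(27.8)] lean 0
0 [np.float64(80.8), np.float64(9.2)] lean 5
5 [np.float64(70.5), np.float64(-10.5)] lean 10
10 [np.float64(60.4), np.float64(-31.4)] lean 15
```

jog_arm(rows=[0,-0.011,-0.004,0.012,0,0,0,0,-0.011,-0.002,0.012,0,0,0,0,-0.011,0,0.012,0,0,0,0,-0.011,0.002,0.012,0,0,0,0,-0.011,0.004,0.012,0,0,0,0,-0.01,0.006,0.011,0,0,0,0,-0.01,0.008,0.011,0,0,0,0,-0.009,0.01,0.01,0,0,0])

```text
time: 14.23
tcp_pos: [0.4251, -0.0867, 0.2064]
orientation: [-0.086, 0.895, -0.199, -0.389]
ft_force: [1.1, -0.8, -1.7]
width: 0.0137
finger_force: 30.0
```

```bash
python3 -c "from h import *;rep();slip()"
```

```text
14.23 foot body mm [ 9.2 36.8  8.1] F [ 1.1 -0.8 -1.7] grip 30.0 0.013731993883595191 [-0.32  0.88  0.92  1.84 -0.47  1.62 -1.1 ]
junction match 0.57 shift px 0 -9
```

jog_arm(rows=[0,-0.008,0.012,0.009,0,0,0,0,-0.007,0.013,0.007,0,0,0,0,-0.006,0.014,0.006,0,0,0,0,-0.004,0.015,0.005,0,0,0,0,-0.003,0.016,0.003,0,0,0,0,-0.002,0.016,0.002,0,0,0,0,0,0.017,0,0,0,0,0,0.001,0.016,-0.001,0,0,0])

```text
time: 14.95
tcp_pos: [0.3984, -0.1138, 0.2065]
orientation: [-0.087, 0.895, -0.199, -0.39]
ft_force: [0.4, 0.4, -2.0]
width: 0.0137
finger_force: 30.0
```

```bash
python3 -c "from h import *;rep();slip()"
```

```text
14.95 foot body mm [-27.7  27.3   8.2] F [ 0.4  0.4 -2. ] grip 30.0 0.013658514429370874 [-0.28  0.87  0.93  1.88 -0.43  1.58 -1.06]
junction match 0.53 shift px 0 -12
```

jog_arm(rows=[0,0.003,0.016,-0.003,0,0,0,0,0.004,0.015,-0.005,0,0,0,0,0.006,0.014,-0.006,0,0,0,0,0.007,0.013,-0.007,0,0,0,0,0.008,0.012,-0.008,0,0,0,0,0.009,0.01,-0.01,0,0,0])

```text
time: 15.5
tcp_pos: [0.4038, -0.1428, 0.2062]
orientation: [-0.086, 0.895, -0.199, -0.389]
ft_force: [1.3, 0.3, -1.1]
width: 0.0139
finger_force: 30.0
```

Run:
```python
from h import *
rep();slip()
T=robot.snapshot("top");S=robot.snapshot("side")
W=cv2.imread("pics/last_w.png")
f=lambda X,x,y:cv2.resize(X["frame"][y:y+75,x:x+100],(400,300),interpolation=cv2.INTER_CUBIC)
cv2.imwrite("pics/p7.png",np.vstack([np.hstack([f(T,255,125),f(S,200,130)]),np.hstack([W[:300,60:460],np.zeros((300,400,3),np.uint8)])]))
# brightness profile along the paddle in the wrist picture
g=cv2.cvtColor(W,cv2.COLOR_BGR2HSV)
for y in range(0,130,6): print(y,[tuple(int(v) for v in W[y,x]) for x in (252,259,266,273,280)])
```

```text
15.5 foot body mm [-37.7  -0.6   8. ] F [ 1.3  0.3 -1.1] grip 30.0 0.013931282655759963 [-0.23  0.88  0.93  1.85 -0.42  1.59 -1.04]
junction match 0.41 shift px -3 -15
0 [(93, 96, 97), (109, 113, 113), (109, 113, 115), (98, 102, 103), (115, 123, 123)]
6 [(107, 111, 111), (110, 114, 116), (109, 114, 115), (98, 102, 103), (114, 121, 121)]
12 [(110, 114, 115), (111, 114, 116), (111, 115, 116), (98, 101, 102), (105, 112, 112)]
18 [(111, 115, 116), (111, 115, 117), (110, 114, 114), (93, 97, 98), (105, 112, 112)]
24 [(112, 116, 117), (112, 115, 116), (107, 110, 111), (93, 97, 98), (169, 182, 183)]
30 [(111, 116, 117), (113, 116, 117), (96, 100, 100), (95, 98, 99), (115, 120, 121)]
36 [(113, 117, 119), (99, 102, 103), (96, 99, 101), (94, 98, 98), (104, 108, 109)]
42 [(113, 117, 119), (95, 98, 99), (97, 101, 102), (95, 98, 100), (103, 106, 107)]
48 [(114, 118, 120), (95, 99, 100), (97, 100, 101), (95, 99, 100), (101, 105, 106)]
54 [(110, 113, 114), (96, 98, 99), (97, 101, 102), (96, 99, 100), (103, 107, 108)]
60 [(103, 108, 108), (114, 119, 119), (100, 103, 104), (96, 99, 100), (103, 107, 10
[... 268 characters left out ...]
]
84 [(161, 176, 188), (156, 171, 182), (147, 161, 171), (118, 128, 136), (97, 101, 102)]
90 [(161, 177, 188), (156, 171, 182), (143, 156, 166), (119, 130, 137), (93, 97, 98)]
96 [(162, 178, 189), (157, 171, 182), (133, 145, 154), (120, 131, 138), (91, 95, 96)]
102 [(162, 178, 189), (156, 171, 182), (132, 144, 153), (121, 132, 140), (89, 93, 94)]
108 [(162, 178, 189), (153, 167, 177), (132, 144, 153), (123, 134, 142), (92, 95, 95)]
114 [(163, 178, 190), (142, 157, 166), (131, 146, 153), (126, 138, 146), (93, 96, 96)]
120 [(163, 178, 190), (132, 146, 154), (132, 146, 154), (128, 140, 148), (122, 133, 147)]
126 [(165, 180, 191), (133, 146, 155), (132, 146, 155), (126, 138, 147), (16, 57, 109)]
```

Run:
```python
from h import *
a=cv2.imread("pics/p6.png")[300:600,0:400].astype(int);b=cv2.imread("pics/last_w.png")[:300,60:460].astype(int)
for n,I in(("p6",a),("now",b)):
    for y in range(40,110,5): print(n,y,I[y,186:228:3].mean(1).round().astype(int))
```

```text
p6 40 [124 118  96  99  98 101 102 102  98  99  97 117 131 132]
p6 45 [119 117  96  98 101 103 102 101  99 100  97 163 203 202]
p6 50 [113 115  96 100 104 103  99 101  99  99  98 171 224 216]
p6 55 [112 111 101 106 104 102 100 101  99 100  99 180 231 231]
p6 60 [110 106 108 106 104  98 100 102 100  99  99 168 232 231]
p6 65 [ 95  94 113 106 104  98 100 101 100 100  99 163 231 229]
p6 70 [ 97  97 113 107 100  99 101 101 100 100  98  96  94  95]
p6 75 [ 96 100 114 106 104 107 103  97  97  99  99  96  96  97]
p6 80 [ 95  97 113 116 114 111 107 102  95  96  95  96  97  99]
p6 85 [ 97  98 111 151 155 150 149 146 142 139 103  96  96  99]
p6 90 [ 97 100 178 169 155 150 149 143 143 139 108  95  96  97]
p6 95 [ 95  96 107 159 155 151 147 143 143 140 111  97  98  97]
p6 100 [ 95  95  96 159 155 151 145 142 143 140 113  98  99  97]
p6 105 [ 96  95  96 159 154 149 143 143 143 140 114 100 100  98]
now 40 [117 121 116 116  98  98 100  98  98  98  96 104 105 106]
now 45 [116 121 116 110  97  99 100  99  98  98  97 105 105 102]
now 50 [115 121 118 103  97  99 100  99  98  98  97 102 104  98]
now 55 [112 121 109  99  97  99 100  98  98  99  97 106 107  95]
now 60 [110 118 106 120 118 113 108  99  97  98  98 106 104  93]
now 65 [109 117 131 105 108 115 111 101  99  94  97 108 102  90]
now 70 [109 117 172 170 168 167 165 163 148 108  97 104  96  91]
now 75 [113 180 177 171 168 167 165 164 142 119  94 105  94  94]
now 80 [ 95 110 175 170 169 168 166 157 140 125 106 107  94  93]
now 85 [ 97 101 175 172 171 168 165 153 141 128 106 103  93  93]
now 90 [ 96 104 175 172 170 169 163 149 141 129 107 101  94  93]
now 95 [ 94 101 176 172 171 169 159 142 141 130 108  98  94  91]
now 100 [ 99 103 176 173 171 165 143 143 142 131 103  93  91  91]
now 105 [ 97 100 177 173 170 154 143 143 142 132 104  93  93  94]
```

View pics/p7.png

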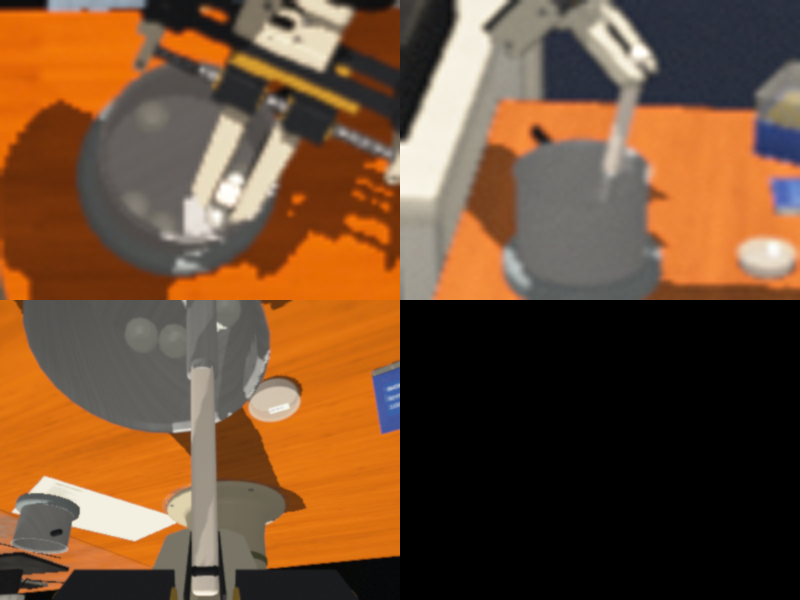

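The paddle has slipped in the grip to a lean of about 12°: the junction moved from row 82 to 67 and the side view shows the lean. The foot is nearer (-25,-19) mm in body axes. I'll track the slip from the junction row and replan each chunk.

```bash
cat >> h.py <<'E'
TOP=np.array([-.0158,0,-.0245]);E=(FT-TOP)/np.linalg.norm(FT-TOP);G=TOP+.02*E
BY=HA+np.pi/2;B=np.array([[np.cos(BY),np.sin(BY)],[-np.sin(BY),np.cos(BY)]])
def track(verbose=True):
    W=robot.snapshot("wrist");p,r=cur();I=W["frame"][:,252:274].astype(float).mean(2)
    prof=cv2.GaussianBlur(np.median(I,axis=1).reshape(-1,1),(1,5),0).ravel()
    gr=prof[6:150]-prof[:144];j=int(np.argmax(gr[25:130]))+25+3
    Mi=np.linalg.inv(W["tool_from_camera"])
    ds=np.arange(-30,31,.5);rw=[]
    for d in ds:
        q=Mi@np.append(G+.113*Ro.from_euler('y',d,degrees=True).apply(E),1);rw.append((W["mtx"]@q[:3])[1]/q[2])
    d=np.interp(-(j+.0-1.7),-np.array(rw),ds)
    fa=G+.178*Ro.from_euler('y',d,degrees=True).apply(E);v=p+r.apply(fa)-C;b=B@v[:2]
    ax=r.apply(Ro.from_euler('y',d,degrees=True).apply(E));s=robot.state()
    print(f"t {s['time']:.2f} junction {j} ({gr[j-3]:.0f}) slip {d:.1f} lean {np.degrees(np.arccos(-ax[2])):.1f} foot {np.round(np.append(b,v[2])*1e3,1)} phi {np.degrees(np.arctan2(b[0],-b[1]))%360:.0f} rho {np.hypot(*b)*1e3:.0f} tilt {np.degrees(np.arccos(-r.as_matrix()[2,2])):.1f} grip {s['finger_force']:.0f} F {np.round(s['ft_force'],1)} q {np.round(s['joint_positions'],2)}")
    return p,r,fa,b,v[2]
def plan(pts,tilt=None):  # pts: (rho mm, phi deg, rows), tracked foot, z 8 mm
    p,r,fa,b,z0=track();t0=np.degrees(np.arccos(-r.as_matrix()[2,2]));tilt=tilt or t0
    rho0=np.hypot(*b)*1e3;ph0=np.degrees(np.arctan2(b[0],-b[1]))%360;N=sum(n for *_,n in pts);k=0;pp,pr=p,r;out=[]
    for rho,ph,n in pts:
        while ph-ph0>180: ph0+=360
        while ph-ph0<-180: ph0-=360
        for i in range(1,n+1):
            k+=1;rr=(rho0+(rho-rho0)*i/n)/1e3;a=np.radians(ph0+(ph-ph0)*i/n)
            xy=B.T@np.array([rr*np.sin(a),-rr*np.cos(a)]);z=z0+(.008-z0)*k/N
            nr=R(-25,-(t0+(tilt-t0)*k/N)) if tilt!=t0 else r
            q=C+np.array([xy[0],xy[1],z])-nr.apply(fa)
            d=np.round(pr.inv().apply(q-pp)/.3,3);w=np.round((pr.inv()*nr).as_rotvec()/(np.pi/4),3)
            pp=pp+pr.apply(d*.3);pr=pr*Ro.from_rotvec(w*np.pi/4);out.append(np.concatenate([[0],d+0.,w+0.]))
        rho0,ph0=rho,ph
    for i in range(0,len(out),8): print(", ".join(f"{v:g}" for v in np.concatenate(out[i:i+8])))
E
python3 -c "
from h import *
plan([(30,280,3),(31,310,5)],52)"
```

```text
t 15.70 junction 67 (57) slip 7.6 lean 12.6 foot [-24.8 -19.1  11.8] phi 308 rho 31 tilt 47.0 grip 30 F [ 2.1  0.3 -1.8] q [-0.24  0.88  0.93  1.85 -0.42  1.59 -1.04]
0, -0.007, -0.002, 0.008, 0, -0.014, -0.001, 0, -0.007, -0.004, 0.007, 0, -0.014, 0, 0, -0.006, -0.007, 0.006, 0, -0.014, 0, 0, 0.011, 0.005, -0.011, 0, -0.014, 0, 0, 0.01, 0.003, -0.012, 0, -0.013, 0, 0, 0.011, 0.002, -0.013, 0, -0.014, 0, 0, 0.011, 0.002, -0.013, 0, -0.014, 0, 0, 0.011, 0, -0.013, 0, -0.014, 0
```

jog_arm(rows=[0,-0.007,-0.002,0.008,0,-0.014,0,0,-0.007,-0.004,0.007,0,-0.014,0,0,-0.006,-0.007,0.006,0,-0.014,0,0,0.011,0.005,-0.011,0,-0.014,0,0,0.01,0.003,-0.012,0,-0.013,0,0,0.011,0.002,-0.013,0,-0.014,0,0,0.011,0.002,-0.013,0,-0.014,0,0,0.011,0,-0.013,0,-0.014,0])

```text
time: 16.37
tcp_pos: [0.4181, -0.1489, 0.2059]
orientation: [-0.095, 0.877, -0.195, -0.429]
ft_force: [-1.3, 1.4, -1.1]
width: 0.0138
finger_force: 30.0
```

```bash
python3 -c "
from h import *
plan([(32,380,9),(34,440,7)],52)"
```

```text
t 16.42 junction 62 (57) slip 10.2 lean 10.1 foot [-18.8 -27.2   8.7] phi 325 rho 33 tilt 52.2 grip 30 F [ 0.9  2.2 -0.9] q [-0.2   0.94  0.9   1.77 -0.4   1.68 -1.04]
0, 0.006, -0.005, -0.008, 0, 0, 0, 0, 0.007, -0.006, -0.008, 0, 0, 0, 0, 0.005, -0.007, -0.007, 0, 0.001, 0, 0, 0.005, -0.008, -0.006, 0, 0, 0, 0, 0.005, -0.009, -0.006, 0, 0, 0, 0, 0.004, -0.01, -0.004, 0, 0, 0, 0, 0.003, -0.01, -0.004, 0, 0, 0, 0, 0.003, -0.011, -0.004, 0, 0.001, 0
0, 0.002, -0.01, -0.002, 0, 0, 0, 0, 0.002, -0.016, -0.002, 0, 0, 0, 0, 0.001, -0.016, -0.001, 0, 0, 0, 0, -0.001, -0.016, 0.001, 0, 0.001, 0, 0, -0.002, -0.017, 0.003, 0, 0, 0, 0, -0.003, -0.015, 0.005, 0, 0, 0, 0, -0.005, -0.015, 0.006, 0, 0, 0, 0, -0.007, -0.013, 0.009, 0, 0, 0
```

jog_arm(rows=[0,0.006,-0.005,-0.008,0,0,0,0,0.007,-0.006,-0.008,0,0,0,0,0.005,-0.007,-0.007,0,0,0,0,0.005,-0.008,-0.006,0,0,0,0,0.005,-0.009,-0.006,0,0,0,0,0.004,-0.01,-0.004,0,0,0,0,0.003,-0.01,-0.004,0,0,0,0,0.003,-0.011,-0.004,0,0,0])

```text
time: 17.08
tcp_pos: [0.4431, -0.1384, 0.2057]
orientation: [-0.095, 0.878, -0.195, -0.428]
ft_force: [-0.5, -0.3, -1.3]
width: 0.014
finger_force: 30.0
```

```bash
python3 -c "
from h import *
plan([(34,440,8)])"
```

```text
t 17.13 junction 62 (54) slip 10.2 lean 10.3 foot [  8.5 -30.5   8.9] phi 16 rho 32 tilt 52.0 grip 30 F [-0.5  1.2 -2.9] q [-0.21  0.95  0.9   1.72 -0.42  1.72 -1.07]
0, 0.003, -0.014, -0.003, 0, 0, 0, 0, 0.002, -0.015, -0.002, 0, 0, 0, 0, 0.001, -0.015, -0.001, 0, 0, 0, 0, -0.001, -0.015, 0.002, 0, 0, 0, 0, -0.002, -0.015, 0.003, 0, 0, 0, 0, -0.003, -0.015, 0.005, 0, 0, 0, 0, -0.005, -0.013, 0.006, 0, 0, 0, 0, -0.005, -0.013, 0.008, 0, 0, 0
```

jog_arm(rows=[0,0.003,-0.014,-0.003,0,0,0,0,0.002,-0.015,-0.002,0,0,0,0,0.001,-0.015,-0.001,0,0,0,0,-0.001,-0.015,0.002,0,0,0,0,-0.002,-0.015,0.003,0,0,0,0,-0.003,-0.015,0.005,0,0,0,0,-0.005,-0.013,0.006,0,0,0,0,-0.005,-0.013,0.008,0,0,0])

```text
time: 17.8
tcp_pos: [0.4513, -0.1044, 0.2048]
orientation: [-0.095, 0.877, -0.195, -0.428]
ft_force: [-3.0, -2.0, -0.9]
width: 0.014
finger_force: 30.2
```

```bash
python3 -c "
from h import *
plan([(33,140,8)])"
```

```text
t 17.85 junction 64 (44) slip 9.2 lean 9.2 foot [30.8 -2.   7.5] phi 86 rho 31 tilt 52.1 grip 30 F [-1.5 -0.2 -1.2] q [-0.26  0.95  0.89  1.73 -0.45  1.73 -1.1 ]
0, -0.006, -0.008, 0.007, 0, 0, 0, 0, -0.006, -0.006, 0.008, 0, 0, 0, 0, -0.007, -0.005, 0.009, 0, 0, 0, 0, -0.008, -0.004, 0.009, 0, 0, 0, 0, -0.008, -0.003, 0.01, 0, 0, 0, 0, -0.007, -0.001, 0.01, 0, 0, 0, 0, -0.008, 0, 0.009, 0, 0, 0, 0, -0.008, 0.002, 0.01, 0, 0, 0
```

jog_arm(rows=[0,-0.006,-0.008,0.007,0,0,0,0,-0.006,-0.006,0.008,0,0,0,0,-0.007,-0.005,0.009,0,0,0,0,-0.008,-0.004,0.009,0,0,0,0,-0.008,-0.003,0.01,0,0,0,0,-0.007,-0.001,0.01,0,0,0,0,-0.008,0,0.009,0,0,0,0,-0.008,0.002,0.01,0,0,0])

```text
time: 18.52
tcp_pos: [0.4296, -0.0858, 0.2051]
orientation: [-0.095, 0.878, -0.195, -0.428]
ft_force: [0.4, -0.5, -2.0]
width: 0.0136
finger_force: 30.0
```

```bash
python3 -c "
from h import *
plan([(31,200,8)])"
```

```text
t 18.57 junction 64 (52) slip 9.2 lean 9.2 foot [20.7 24.4  8.1] phi 140 rho 32 tilt 52.0 grip 30 F [-0.6  0.4 -1.5] q [-0.29  0.93  0.9   1.8  -0.46  1.7  -1.1 ]
0, -0.008, 0.005, 0.01, 0, 0, 0, 0, -0.008, 0.007, 0.01, 0, 0, 0, 0, -0.006, 0.008, 0.009, 0, 0, 0, 0, -0.007, 0.009, 0.008, 0, 0, 0, 0, -0.005, 0.011, 0.007, 0, 0, 0, 0, -0.004, 0.012, 0.005, 0, 0, 0, 0, -0.004, 0.012, 0.005, 0, 0, 0, 0, -0.002, 0.013, 0.003, 0, 0, 0
```

jog_arm(rows=[0,-0.008,0.005,0.01,0,0,0,0,-0.008,0.007,0.01,0,0,0,0,-0.006,0.008,0.009,0,0,0,0,-0.007,0.009,0.008,0,0,0,0,-0.005,0.011,0.007,0,0,0,0,-0.004,0.012,0.005,0,0,0,0,-0.004,0.012,0.005,0,0,0,0,-0.002,0.013,0.003,0,0,0])

```text
time: 19.23
tcp_pos: [0.4003, -0.0981, 0.2049]
orientation: [-0.095, 0.878, -0.195, -0.428]
ft_force: [1.3, -1.2, -0.2]
width: 0.0136
finger_force: 30.0
```

```bash
python3 -c "
from h import *
plan([(31,270,8)])"
```

```text
t 19.28 junction 58 (55) slip 12.3 lean 12.3 foot [-5.8 20.3  9.7] phi 196 rho 21 tilt 52.0 grip 30 F [ 1.  -1.9 -1.1] q [-0.28  0.91  0.91  1.86 -0.43  1.65 -1.07]
0, -0.004, 0.01, 0.006, 0, 0, 0, 0, -0.002, 0.012, 0.004, 0, 0, 0, 0, -0.001, 0.014, 0.003, 0, 0, 0, 0, 0, 0.014, 0.001, 0, 0, 0, 0, 0.001, 0.015, -0.001, 0, 0, 0, 0, 0.004, 0.015, -0.003, 0, 0, 0, 0, 0.005, 0.014, -0.006, 0, 0, 0, 0, 0.007, 0.014, -0.007, 0, 0, 0
```

jog_arm(rows=[0,-0.004,0.01,0.006,0,0,0,0,-0.002,0.012,0.004,0,0,0,0,-0.001,0.014,0.003,0,0,0,0,0,0.014,0.001,0,0,0,0,0.001,0.015,-0.001,0,0,0,0,0.004,0.015,-0.003,0,0,0,0,0.005,0.014,-0.006,0,0,0,0,0.007,0.014,-0.007,0,0,0])

```text
time: 19.95
tcp_pos: [0.3889, -0.1287, 0.2032]
orientation: [-0.095, 0.877, -0.195, -0.428]
ft_force: [0.6, 1.2, -1.1]
width: 0.0138
finger_force: 30.0
```

```bash
python3 -c "
from h import *
plan([(32,330,8)])"
```

```text
t 20.00 junction 53 (64) slip 14.9 lean 14.9 foot [-26.4  -7.1   9.6] phi 285 rho 27 tilt 52.0 grip 30 F [ 1.2 -0.2  0.1] q [-0.23  0.91  0.91  1.86 -0.4   1.63 -1.03]
0, 0.006, 0.004, -0.006, 0, 0, 0, 0, 0.005, 0.004, -0.006, 0, 0, 0, 0, 0.007, 0.003, -0.007, 0, 0, 0, 0, 0.006, 0.002, -0.007, 0, 0, 0, 0, 0.007, 0.001, -0.008, 0, 0, 0, 0, 0.007, 0, -0.007, 0, 0, 0, 0, 0.006, -0.002, -0.008, 0, 0, 0, 0, 0.007, -0.002, -0.008, 0, 0, 0
```

jog_arm(rows=[0,0.006,0.004,-0.006,0,0,0,0,0.005,0.004,-0.006,0,0,0,0,0.007,0.003,-0.007,0,0,0,0,0.006,0.002,-0.007,0,0,0,0,0.007,0.001,-0.008,0,0,0,0,0.007,0,-0.007,0,0,0,0,0.006,-0.002,-0.008,0,0,0,0,0.007,-0.002,-0.008,0,0,0])

```text
time: 20.67
tcp_pos: [0.409, -0.1409, 0.2015]
orientation: [-0.095, 0.878, -0.195, -0.428]
ft_force: [0.5, 0.0, -0.5]
width: 0.0134
finger_force: 30.0
```

```bash
python3 -c "
from h import *
plan([(32,365,8)])"
```

```text
t 20.72 junction 53 (62) slip 14.9 lean 14.9 foot [-14.7 -27.5   7.9] phi 332 rho 31 tilt 52.0 grip 30 F [ 1.   0.3 -0.9] q [-0.21  0.93  0.9   1.8  -0.4   1.66 -1.04]
0, 0.004, -0.003, -0.005, 0, 0, 0, 0, 0.004, -0.004, -0.005, 0, 0, 0, 0, 0.004, -0.005, -0.005, 0, 0, 0, 0, 0.003, -0.005, -0.005, 0, 0, 0, 0, 0.004, -0.005, -0.004, 0, 0, 0, 0, 0.003, -0.006, -0.004, 0, 0, 0, 0, 0.003, -0.006, -0.004, 0, 0, 0, 0, 0.002, -0.006, -0.003, 0, 0, 0
```

jog_arm(rows=[0,0.004,-0.003,-0.005,0,0,0,0,0.004,-0.004,-0.005,0,0,0,0,0.004,-0.005,-0.005,0,0,0,0,0.003,-0.005,-0.005,0,0,0,0,0.004,-0.005,-0.004,0,0,0,0,0.003,-0.006,-0.004,0,0,0,0,0.003,-0.006,-0.004,0,0,0,0,0.002,-0.006,-0.003,0,0,0])

```text
time: 21.38
tcp_pos: [0.426, -0.1353, 0.2016]
orientation: [-0.095, 0.877, -0.195, -0.428]
ft_force: [0.2, -0.0, -1.9]
width: 0.0136
finger_force: 30.0
```

Run:
```python
from h import *
p,r,fa,b,z=track()
# bead centres in the top view: bright/roundish blobs inside the rim, as body coordinates at z=.045
T=robot.snapshot("top");g=cv2.cvtColor(T["frame"][135:200,265:340],cv2.COLOR_BGR2GRAY);g=cv2.resize(g,None,fx=6,fy=6,interpolation=cv2.INTER_CUBIC)
c=cv2.HoughCircles(g,cv2.HOUGH_GRADIENT,1,30,param1=60,param2=14,minRadius=18,maxRadius=30)
for x,y,q in (c[0] if c is not None else []):
    w=ray(T,265+(x+.5)/6-.5,135+(y+.5)/6-.5,.045)-C;d=B@w[:2]*1e3
    if np.hypot(*d)<55: print("bead?",np.round(d),round(float(np.degrees(np.arctan2(d[0],-d[1]))%360)),q)
```

```text
t 21.43 junction 54 (62) slip 14.3 lean 14.4 foot [  2.  -29.5   7.7] phi 4 rho 30 tilt 52.0 grip 30 F [ 0.1  0.3 -1.4] q [-0.22  0.94  0.9   1.77 -0.42  1.69 -1.06]
bead? [ -7. -28.] 347 19.1
bead? [-49. -23.] 295 24.9
```

```bash
python3 -c "
from h import *
plan([(15,34,7),(15,34.01,1)],49)"
```

```text
t 21.53 junction 54 (63) slip 14.3 lean 14.4 foot [  1.4 -29.4   7.7] phi 3 rho 29 tilt 52.0 grip 30 F [ 0.1  0.4 -0.5] q [-0.22  0.94  0.9   1.77 -0.42  1.69 -1.06]
0, -0.003, -0.01, 0.005, 0, 0.008, 0, 0, -0.003, -0.009, 0.007, 0, 0.009, 0, 0, -0.004, -0.008, 0.006, 0, 0.008, 0, 0, -0.005, -0.008, 0.008, 0, 0.008, 0, 0, -0.005, -0.006, 0.008, 0, 0.009, 0, 0, -0.005, -0.006, 0.008, 0, 0.008, 0, 0, -0.006, -0.004, 0.009, 0, 0.008, 0, 0, -0.001, 0, 0.003, 0, 0.009, 0
```

jog_arm(rows=[0,-0.003,-0.01,0.005,0,0.008,0,0,-0.003,-0.009,0.007,0,0.009,0,0,-0.004,-0.008,0.006,0,0.008,0,0,-0.005,-0.008,0.008,0,0.008,0,0,-0.005,-0.006,0.008,0,0.009,0,0,-0.005,-0.006,0.008,0,0.008,0,0,-0.006,-0.004,0.009,0,0.008,0,0,-0.001,0,0.003,0,0.009,0])

```text
time: 22.2
tcp_pos: [0.4149, -0.1131, 0.1989]
orientation: [-0.09, 0.888, -0.197, -0.405]
ft_force: [-0.2, -0.3, -1.5]
width: 0.0137
finger_force: 30.0
```

```bash
python3 -c "
from h import *
plan([(13,34,8)],31)"
```

```text
t 22.25 junction 54 (55) slip 14.2 lean 17.3 foot [  8.1 -11.9   8.1] phi 34 rho 14 tilt 48.9 grip 30 F [-0.1  0.7 -0.8] q [-0.27  0.91  0.92  1.84 -0.44  1.62 -1.07]
0, -0.008, 0, 0.022, -0.001, 0.05, 0, 0, -0.007, 0, 0.022, 0, 0.05, 0, 0, -0.008, 0, 0.022, 0, 0.049, 0, 0, -0.008, 0, 0.021, 0, 0.05, 0, 0, -0.008, 0, 0.022, 0, 0.05, 0, 0, -0.007, 0, 0.022, 0, 0.05, 0, 0, -0.008, 0, 0.022, 0, 0.05, 0, 0, -0.008, 0, 0.021, 0, 0.049, 0
```

jog_arm(rows=[0,-0.008,0,0.022,0,0.05,0,0,-0.007,0,0.022,0,0.05,0,0,-0.008,0,0.022,0,0.05,0,0,-0.008,0,0.021,0,0.05,0,0,-0.008,0,0.022,0,0.05,0,0,-0.007,0,0.022,0,0.05,0,0,-0.008,0,0.022,0,0.05,0,0,-0.008,0,0.021,0,0.05,0])

```text
time: 22.92
tcp_pos: [0.3714, -0.0934, 0.1718]
orientation: [-0.058, 0.941, -0.209, -0.26]
ft_force: [0.8, 0.2, -1.3]
width: 0.0138
finger_force: 30.0
```

Run:
```python
from h import *
p,r,fa,b,z=track();rows([(p-[0,0,.005],r,2)],0)
```

```text
t 22.97 junction 55 (47) slip 13.2 lean 34.4 foot [ 4.7 -7.7  6.5] phi 31 rho 9 tilt 30.8 grip 30 F [-3.4  1.1 -1.6] q [-0.41  0.75  1.    2.12 -0.55  1.24 -1.03]
0, 0.004, 0, 0.007, 0, 0, 0, 
0, 0.005, 0, 0.007, 0, 0, 0, 
-- [ 0.3697 -0.0925  0.1669]
```

jog_arm(rows=[0,0.003,0,0.004,0,0,0,0,0,0,0,0,0,0,0.2,0,0,0,0,0,0,0.4,0,0,0,0,0,0,0.6,0,0,0,0,0,0,0.6,0,0,0,0,0,0,0.6,0,0,0,0,0,0,0.6,0,0,0,0,0,0])

```text
time: 23.63
tcp_pos: [0.372, -0.0935, 0.1703]
orientation: [-0.058, 0.941, -0.209, -0.261]
ft_force: [-0.0, -0.2, -1.0]
width: 0.0474
finger_force: 0.0
```

jog_arm(rows=[0.7,0,0,-0.01,0,0,0,0.8,0,0,-0.05,0,0,0,0.9,0,0,-0.1,0,0,0,1,0,0,-0.12,0,0,0,1,0,0,-0.12,0,0,0,1,0,0,-0.12,0,0,0,1,0,0,-0.12,0,0,0,1,0,0,0,0,0,0])

```text
time: 24.3
tcp_pos: [0.4646, -0.1378, 0.3395]
orientation: [-0.057, 0.942, -0.209, -0.257]
ft_force: [-1.0, -0.6, -0.2]
width: 0.0924
finger_force: 0.0
```

Run:
```python
from h import *
s=robot.state();print(s["time"],s["tcp_pos"],s["width"],s["joint_positions"])
T=robot.snapshot("top");S=robot.snapshot("side")
cv2.imwrite("pics/e_t.png",T["frame"]);cv2.imwrite("pics/e_s.png",S["frame"])
# white handle in the top view and side view: bright low-saturation pixels outside the rim, base side
for n,X,(x0,y0,x1,y1),t0 in(("top",T,(268,188,312,215),"top0"),("side",S,(240,140,285,185),"side0")):
    d=cv2.absdiff(X["frame"],cv2.imread(f"pics/{t0}.png"))[y0:y1,x0:x1].max(2);h=cv2.cvtColor(X["frame"][y0:y1,x0:x1],cv2.COLOR_BGR2HSV)
    m=(h[...,1]<80)&(h[...,2]>110)&(d>30);ys,xs=np.nonzero(m);print(n,m.sum(),(xs.min()+x0,xs.max()+x0,ys.min()+y0,ys.max()+y0) if m.any() else None, [(int(y+y0),int(xs[ys==y].mean()+x0)) for y in np.unique(ys)][::3])
g=cv2.cvtColor(T["frame"][135:200,265:340],cv2.COLOR_BGR2GRAY);g=cv2.resize(g,None,fx=6,fy=6,interpolation=cv2.INTER_CUBIC)
c=cv2.HoughCircles(g,cv2.HOUGH_GRADIENT,1,30,param1=60,param2=12,minRadius=18,maxRadius=30)
for x,y,q in (c[0] if c is not None else []):
    w=ray(T,265+(x+.5)/6-.5,135+(y+.5)/6-.5,.045)-C;d=B@w[:2]*1e3
    if np.hypot(*d)<60: print("bead?",np.round(d),round(float(np.degrees(np.arctan2(d[0],-d[1]))%360)))
```

```text
24.3 [ 0.46455383 -0.13779882  0.3395035 ] 0.09238687085018533 [-0.38645991  0.65707996  1.08641038  1.72589967 -0.40884866  1.64212597
 -1.16164545]
top 37 (np.int64(286), np.int64(293), np.int64(188), np.int64(196)) [(188, 290), (191, 287), (194, 288)]
side 98 (np.int64(240), np.int64(272), np.int64(161), np.int64(177)) [(161, 271), (164, 268), (167, 251), (170, 261), (173, 257), (176, 256)]
bead? [41. 10.] 104
bead? [22. 21.] 134
bead? [ 2. -1.] 60
```

```bash
python3 -c "
from rig import robot
print(robot.finish_job())"
```

```text
the job is handed in; nothing more can be done
None
```

I stirred the beads two turns anticlockwise, left the paddle leaning in the pot and handed the job in at about 24 s. The hand-in gave no verdict. The paddle slipped in the grip in both turns, so its foot ran nearer 20–33 mm from the axis than close to the wall. I had no clear last view of the beads or of the things around.

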